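Fit and clamp the index plate

TASK

Take the eight-sided index plate off its sloping wooden stand and lower it gently, square boss upward, over the fixture's upright shaft and its brass pin together until it sits flat and fully home; do not let it drop. Then swing the clamp with the red knob right round to its stop so that its nose lies over the plate's rim, and let go. Leave the cup, the steel block and the screwdriver where they are.

Things in the scene. Friction and masses are not known exactly. Their poses are not given: they have to be found in the camera images.
- plate: loose aluminium octagon, 140 mm across flats, 10 thick, 0.4-0.65 kg; square boss 40x40, 45 tall, on its centre, sides along plate x and y: grip there. Origin: centre of underside; z out of boss. 24 mm bore through all on z; 16 mm pin hole 45 mm along +y, big red dot beside it (other rim dots black). Starts underside down on the slope, its -x flat against the lip, z leaning 26 deg
- stand: fixed wooden stand, 160 mm wide, 150 deep, 100 high, origin at the centre of its foot on the bench. Its board slopes at 26 deg, rising toward the stand's +x; a lip along the low (-x) edge stands 10 mm above the board. Its yaw varies by up to 0.3 rad
- fixture: fixed grey base 210 x 150 x 20 mm, from 85 mm behind to 125 mm ahead of the origin along its x; origin on the bench under the shaft, z up. Carries a round dark seat 124 mm across, shaft, pin and clamp. The plate's y must point along its +y. Yaw varies by up to 0.5 rad; fixture and stand may change sides
- seat (a point): centre of the flat top of the round seat, 45 mm above the bench, on the shaft's axis: the plate's origin belongs here. The steel shaft, 20 mm in diameter, rises 45 mm above it with a 7 mm tapered tip
- pin (a point): tip of the brass anti-rotation pin, 12 mm in diameter, 24 mm tall above the seat with a 6 mm tapered tip, 45 mm from the shaft's axis along the fixture's +y. So the shaft enters 21 mm before the pin
- clamp_pivot (a point): the clamp's upright pivot axis, 95 mm from the shaft along the fixture's +x; the point is at the underside of the clamp arm, 14 mm above the seat (4 mm above a seated plate)
- clamp (a joint): clamp swing about its upright pivot, rad, 0 to 1.571, counter-clockwise from above. At 0 (open) the nose points along the fixture's +y, the knob along -y; at 1.571 (stop, clamped) the nose points along -x over the plate's rim, the knob along +x. Starts at 0 to 0.25. Stays where left; about 1 N at the knob moves it
- clamp_knob (a point): on the axis of the clamp's red upright knob (22 mm in diameter, 40 mm tall, standing on the arm), 60 mm from the pivot; this point is 22 mm above the arm's top face and 18 mm below the knob's top. The arm is 20 mm wide and 12 mm thick
- clamp_nose (a point): end of the clamp's nose, 45 mm from the pivot, opposite to the knob
- cup: loose red cup, 80 mm across the rim, 110 mm tall, bystander; origin at its foot
- setup_block: loose steel block 75 x 50 x 25 mm, bystander; origin under its centre
- screwdriver: loose screwdriver with black handle lying on the bench, bystander; x along its length
- stand_slope (a point): centre of the sloping board's upper face, 65 mm above the bench; the plate's origin starts within 10 mm of it, displaced only sideways along the lip
Things that resemble listed ones, but are neither listed nor needed, are in the scene too. What is meant by the plate is not green or purple, and is the smaller of those in its own colour.

How it is judged:
By the outcome, as a careful person would: the job done as asked, in the order asked, and still so for the second after the job is handed in, with the robot touching nothing.
It also fails if it takes over 64 s, if anything falls off the work surface, if the arm or the gripper's body presses on something with over 40 N, if the wrist force passes 120 N, or if a joint passes its speed limit or range.

ROBOT

A 7-joint arm with a two-finger parallel gripper is mounted at the origin on the work surface. World frame = base frame: x ahead of the robot, y to its left, z up, the work surface at z = 0. Lengths are in m, angles in rad, forces in N, time in s.
With the tool pointing down it reaches from about 0.425 to 0.95 m from the base axis. Payload 16.7 kg.
Tool frame: the origin (TCP) lies at the centre of the arm's flange, where the gripper is bolted on; the fingertips stand 199 mm ahead of it and the grasp point (between the pads) lies 180 mm ahead of it; z points along the fingers, y is the direction in which the jaws open and shut (so a half turn about z gives the same grasp; the last joint's range is limited). The gripper opens to 94 mm and grips with 3 to 60 N. Pads are 16 mm wide; open, the fingers measure 119 mm over their backs; the gripper's body (75 mm by 177 mm) begins 78 mm behind the grasp point.
Start: joints at [1.032, 0.426, 0.074, 1.606, -0.034, 1.111, -0.067], TCP at [0.256, -0.624, 0.405] pointing down, gripper open.
Joint ranges: [-2.85, 2.85], [-0.5, 2.14], [-1.23, 1.37], [0.21, 2.46], [-1.02, 4.16], [0.16, 2.05], [-2.73, 2.73]. Speed limits (rad/s): [1.89, 1.89, 2.39, 2.39, 3.01, 3.01, 3.01].

INTERFACE

Orientations are given as a unit quaternion [w, x, y, z].
In Python, from bench import * gives the robot as it stands.
- The arm moves only by the tool drive_tool, never from a script. Its argument "commands" is a list of rows, each a list of 3 entries, a list of its own where there are three numbers: the shift along the tool's x, y, z normalised to -1 to 1, where 1 is 20 mm, then the turn, a rotation vector about the tool's x, y, z normalised to -1 to 1, where 1 is 5 degrees, then the closure, from -1 (fully open) to 1 (shut). In form: [[[dx, dy, dz], [rx, ry, rz], grip], ...]. A call has 1 to 12 rows; each row shifts and turns the commanded pose from where the row before left it, along the tool's axes as they then stand; what a row does not reach is not made up. A row lasts 1/12 s, in which the tool goes at most 41.7 mm and 7.16 degrees, less where a joint would pass 70% of its speed; a pose out of reach is approached as far as the arm can. A call with a number of a shift or a turn outside -1 to 1 is refused whole. A call with a gripper value outside its range is refused whole. The fingers move at their own pace and stop on an object; "squeeze" is the grip in N (left out, the last holds). Time passes only in rows, so rows that do not move let the fingers close. It gives the time, the measured TCP pose, the force and the opening at its end, in the units of the state.
- sense(): the state, without advancing time (a new reading comes with each control period).
- get_image(name): name is "side" or "top"; returns the picture (420x560x3 uint8, red, green, blue); there is no depth.
- get_calibration(name): a dict with "fov_y" (degrees; the focal length in pixels is half the picture's height over the tangent of half this angle, whatever the lens; pixels are square), "cx", "cy" (the principal point, pixels), "k1" (the pictures are not rectified: a ray, as slopes to the right and down, at radius r is drawn at 1 + k1 r^2 times it, then the intrinsics apply), "R" (3x3) and "t" (3): a world point X has camera coordinates R X + t. Camera axes: x right, y down, z forward; pixel columns grow to the right and rows downward; lengths in m; the calibration is good to about 2 mm. A picture is of the moment at which its call begins. get_calibration takes no time and is no camera call.
- finish_job(): hands the job in, once; it reports no verdict.
Trained networks look in the newest picture that a camera, given by its name, has taken for a name from the list of things; names that differ only in an ending like _2 or _b are one class to them, and where a whole thing is asked for, a point or a joint stands for the part that bears it (a point fixed in the world has none). Each returns a list of dicts, best first, with "p" (0 to 1); they miss things now and then, are a little off and sometimes report something else, mostly with a low value. They report only what shows in the picture. A call takes as long as a camera call. They do not tell look-alikes from the thing itself.
- outline_of(camera, query): "region" (420x560 bool, what is visible of it) and "at" ([column, row] in pixels, amid what is visible of it).
- landmark_of(camera, query): "at" ([column, row] in pixels: a listed point, or the origin of a listed thing).
The state is a dict: "clock": time; "q": joint angles; "dq": joint speeds; "joint_efforts": joint torques, N m; "tool_pos": TCP position; "orientation": TCP orientation; "ft_force": force on the tool from outside, world axes, zero at the start; "moment": the same for the moment, N m; "opening": finger opening in m.
Only numpy, scipy, OpenCV 4.12 (cv2) and the standard library are available. Lean on these libraries where they do the work, as an engineer would, in place of code of your own. Each camera call takes 0.05 s, during which the arm holds its last target.

## Working session

There is one attempt and no reset: what is moved stays moved. The work goes in short steps, Python scripts to look and compute and a tool call to move; the robot and the scene stay as the last step left them, time stands still between calls to the robot, and variables do not carry over. Pictures are saved under pics/ and viewed, and the job is handed in when it is done.

Besides the shell and the picture viewer there is one more tool, called as name([rows], argument=value, ...), one row to a line, values as JSON. drive_tool: Moves the arm, as the interface text tells. Its arguments: {"type":"object","properties":{"commands":{"type":"array","items":{"type":"array"}},"squeeze":{"type":"number"}},"required":["commands"]}

```bash
ls; mkdir -p pics
python3 - <<'E'
from bench import *
import cv2
for n in("side","top"):
    im=get_image(n); cv2.imwrite(f"pics/{n}0.png",im[:,:,::-1])
    c=get_calibration(n); print(n,c)
s=sense(); print(s)
E
```

```text
pics
side {'fov_y': 54.61549577223911, 'cx': 276.2932347304744, 'cy': 208.60773132889324, 'k1': -0.0982273982837486, 'R': array([[-0.79551323, -0.60590982,  0.00565561],
       [-0.43274043,  0.56157224, -0.7052463 ],
       [ 0.42413963, -0.56348018, -0.70893982]]), 't': array([0.39494721, 0.27562358, 0.90472387])}
top {'fov_y': 53.90507333380325, 'cx': 285.9755123307183, 'cy': 214.41840341433732, 'k1': -0.055333204046508225, 'R': array([[-0.01474447, -0.99988292, -0.00409218],
       [-0.99796561,  0.01496983, -0.06197219],
       [ 0.0620262 ,  0.00317011, -0.99806949]]), 't': array([0.02205547, 0.50092223, 1.20904834])}
{'clock': 0.1, 'q': array([ 1.03149577,  0.42665906,  0.07387062,  1.60654507, -0.03406826,
        1.1107828 , -0.067115  ]), 'dq': array([-0.00040688, -0.00187321,  0.00043916, -0.0021216 , -0.0017325 ,
        0.00018334, -0.00033061]), 'joint_efforts': array([ 8.98214785e-03, -9.37478757e+01,  3.67722653e+00, -4.55045164e+01,
       -4.87276632e-02,  1.68093253e-02,  1.38286259e-05]), 'tool_pos': array([ 0.25641458, -0.62422063,  0.40405207]), 'orientation': array([-5.42873705e-04,  9.81071538e-01,  1.93644815e-01, -1.65537077e-04]), 'ft_force': array([-0.3843091 , -0.05204385, -0.29860422]), 'moment': array([ 0.05247   , -0.00166606, -0.00025756]), 'opening': 0.09381479734582353}
```

View pics/side0.png

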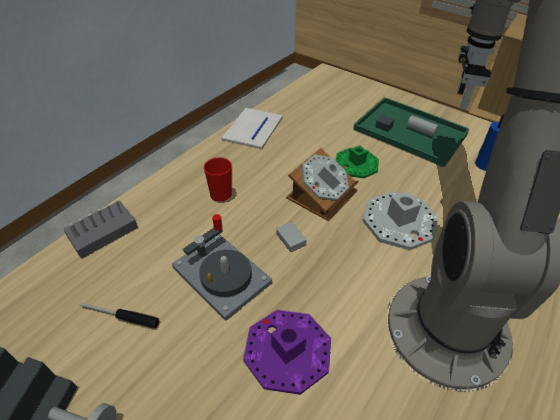

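View pics/top0.png

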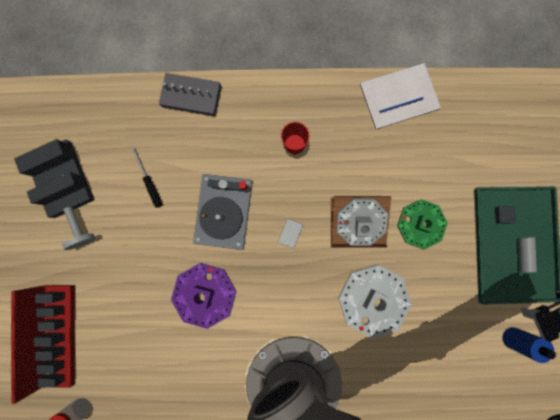

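The plate candidates in the top image are:
- Aluminium octagon on the stand, (362,222).
- Larger aluminium octagon on the bench, (375,300).
- Green, (422,224).
- Purple, (204,295).

I choose the small aluminium one on the stand. Its red dot is at about (340,222). The fixture is at about (222,212), with its red knob at (242,185).

```bash
cat > h.py <<'E'
from bench import *
import numpy as np, cv2
from scipy.optimize import least_squares
from scipy.spatial.transform import Rotation as Ro
C={n:get_calibration(n) for n in("side","top")}
def K(n):
    c=C[n]; f=210/np.tan(np.radians(c["fov_y"]/2)); return np.array([[f,0,c["cx"]],[0,f,c["cy"]],[0,0,1]]),np.array([c["k1"],0,0,0.])
def proj(n,X):
    k,d=K(n);c=C[n]
    return cv2.projectPoints(np.atleast_2d(np.asarray(X,float)),cv2.Rodrigues(c["R"])[0],c["t"],k,d)[0].reshape(-1,2)
def ray(n,p):
    k,d=K(n);c=C[n]
    u=cv2.undistortPoints(np.array([[p]],float),k,d).ravel()
    D=c["R"].T@np.array([u[0],u[1],1]); return -c["R"].T@c["t"],D/np.linalg.norm(D)
def onz(n,p,z):
    o,d=ray(n,p); return o+d*(z-o[2])/d[2]
def tri(ps):
    x0=onz("top",ps["top"],0.05)
    r=least_squares(lambda X:np.concatenate([proj(n,X)[0]-ps[n] for n in ps]),x0); return r.x,np.abs(r.fun).max()
E
python3 - <<'E'
from h import *
import pickle
out={}
for n in("side","top"):
    im=get_image(n)
    for q in["plate","stand","fixture","seat","pin","clamp_pivot","clamp_knob","clamp_nose","stand_slope"]:
        L=landmark_of(n,q); out[n,q]=L
        print(n,q,[(np.round(l["at"],1).tolist(),round(l["p"],2)) for l in L[:5]])
pickle.dump(out,open("lm.pkl","wb"))
print(sense()["clock"])
for n,(x,y) in dict(side=(325,180),top=(362,222)).items():
    im=get_image(n)[y-45:y+45,x-60:x+60]; cv2.imwrite(f"pics/pl_{n}.png",cv2.resize(im[:,:,::-1],None,fx=6,fy=6,interpolation=2))
for n,(x,y) in dict(side=(222,265),top=(224,212)).items():
    im=get_image(n)[y-55:y+55,x-65:x+65]; cv2.imwrite(f"pics/fx_{n}.png",cv2.resize(im[:,:,::-1],None,fx=5,fy=5,interpolation=2))
E
```

```text
side plate [([397.1, 218.9], 0.91), ([284.6, 351.7], 0.89), ([357.9, 164.5], 0.72), ([320.9, 175.6], 0.56)]
side stand [([321.0, 195.0], 0.64)]
side fixture [([229.0, 278.2], 0.73), ([289.5, 238.4], 0.51), ([185.9, 249.0], 0.31)]
side seat [([220.5, 193.0], 0.69), ([223.0, 264.8], 0.55), ([210.1, 271.9], 0.34)]
side pin [([207.2, 271.9], 0.97), ([116.4, 316.4], 0.56)]
side clamp_pivot [([200.9, 242.1], 0.98), ([118.2, 313.5], 0.7), ([223.6, 268.9], 0.61)]
side clamp_knob [([217.4, 219.8], 0.88), ([228.3, 277.7], 0.69)]
side clamp_nose [([181.9, 251.8], 0.61), ([322.7, 195.4], 0.58)]
side stand_slope []
top plate [([362.4, 222.0], 0.92), ([371.9, 297.4], 0.84), ([419.1, 224.8], 0.78), ([205.0, 295.3], 0.56)]
top stand [([360.6, 219.6], 0.66)]
top fixture [([221.4, 217.4], 0.94)]
top seat [([222.2, 217.0], 0.79)]
top pin [([204.7, 218.7], 0.97)]
top clamp_pivot [([226.2, 187.9], 0.7)]
top clamp_knob [([242.5, 184.6], 0.54), ([223.0, 215.9], 0.17)]
top clamp_nose [([208.2, 183.6], 0.55)]
top stand_slope []
1.1
```

View pics/pl_side.png

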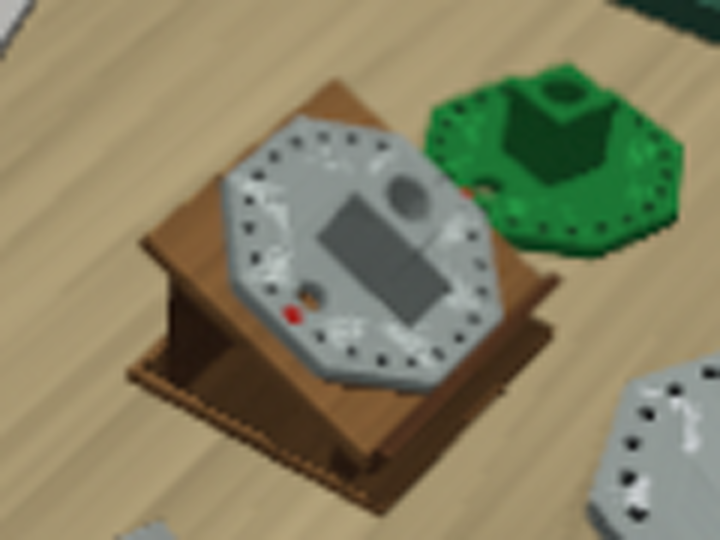

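View pics/pl_top.png

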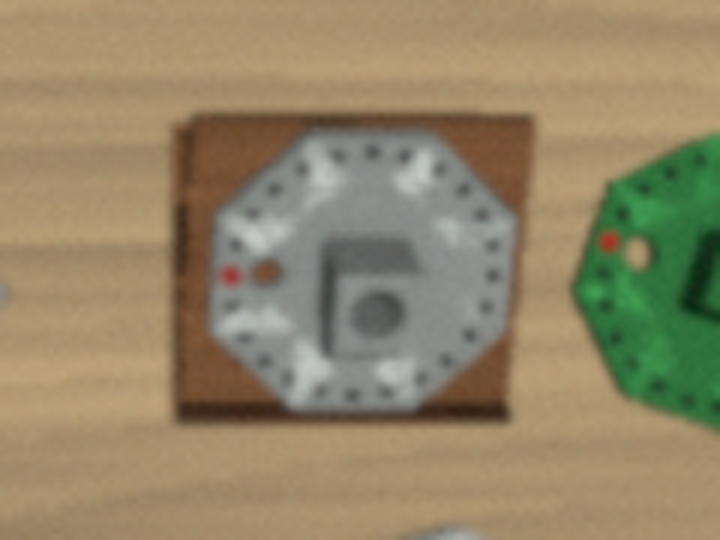

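View pics/fx_side.png

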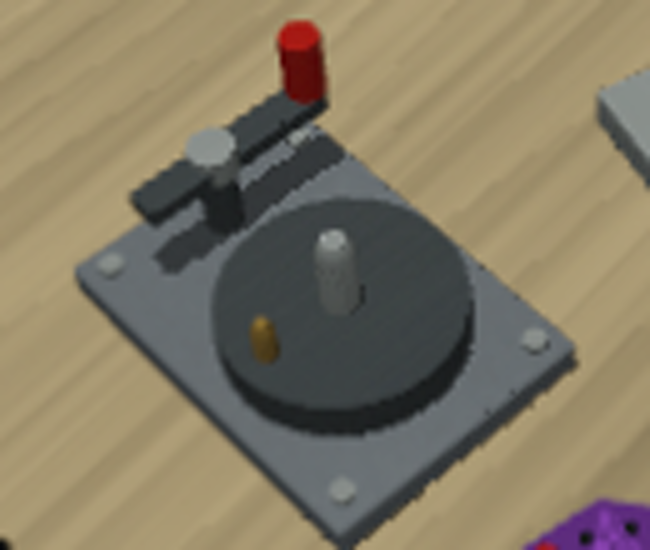

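View pics/fx_top.png

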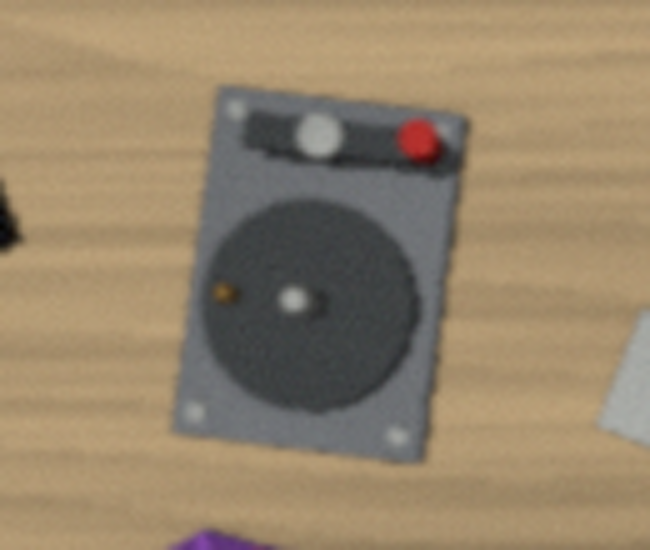

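```bash
cat > fit.py <<'E'
from h import *
def cv(L,off,s): return [((np.array(p)+.5)/s-.5+off) for p in L]
def fitpts(data,f,x0):
    # data: list (cam,localpoint,px)
    def res(x):
        return np.concatenate([proj(n,f(x,np.array(P)/1000))[0]-p for n,P,p in data])
    r=least_squares(res,x0,loss="soft_l1"); return r.x,res(r.x).reshape(-1,2)
E
python3 - <<'E'
from fit import *
S=np.array([157,210]);T=np.array([159,157])
d=[]
def add(n,off,s,L):
    for P,p in L: d.append((n,P,cv([p],off,s)[0]))
add("side",S,5,[((0,0,88),(333,235)),((0,45,67),(262,320)),((125,75,20),(78,270)),((-85,-75,20),(575,352)),((-85,75,20),(343,532)),((0,0,45),(343,305))])
add("top",T,5,[((0,0,90),(293,298)),((0,45,69),(223,292)),((125,75,20),(222,88)),((125,-75,20),(466,118)),((-85,75,20),(174,431)),((0,0,45),(309,304))])
def f(x,P): c,s=np.cos(x[2]),np.sin(x[2]); return np.array([x[0]+c*P[0]-s*P[1],x[1]+s*P[0]+c*P[1],P[2]+(x[3] if len(x)>3 else 0)])
for sel in (("side",),("top",),("side","top")):
    dd=[e for e in d if e[0] in sel]
    x,r=fitpts(dd,f,[.6,.15,0]); print(sel,x.round(4)); print(r.round(1).tolist())
# clamp pivot check and knob
F=x; np.save("fx.npy",F)
for th in (0,.1,.2):
    for n in("side","top"):
        k=f(F,np.array([.095+.06*np.sin(th),-.06*np.cos(th),.045+.014+.012+.04]));no=f(F,np.array([.095-.045*np.sin(th),.045*np.cos(th),.071]))
        print(th,n,"knobtop",proj(n,k).round(1),"nose",proj(n,no).round(1))
S=np.array([265,135]);T=np.array([302,177]); d=[]
for zt in (45,55):
    d=[]
    add("side",S,6,[((20,20,10),(317,237)),((-20,20,10),(410,327)),((20,20,zt),(352,193)),((-20,20,zt),(452,290)),((0,0,zt),(408,197)),((0,45,10),(312,295)),
    ((70,29,10),(225,180)),((70,-29,10),(303,118)),((29,-70,10),(405,140)),((-29,-70,10),(485,210)),((-70,-29,10),(500,305)),((-70,29,10),(432,378)),((29,70,10),(235,272)),((-29,70,10),(328,370))])
    add("top",T,6,[((20,20,zt),(334,277)),((20,-20,zt),(416,275)),((-20,-20,zt),(413,357)),((-20,20,zt),(332,355)),((0,0,zt),(377,313)),((0,45,10),(267,272)),
    ((70,29,10),(310,130)),((70,-29,10),(435,132)),((29,-70,10),(515,215)),((-29,-70,10),(503,330)),((-70,-29,10),(418,408)),((-70,29,10),(292,408)),((-29,70,10),(210,328)),((29,70,10),(216,212))])
    g=lambda x,P:x[:3]+Ro.from_euler("ZY",[x[3],-np.radians(26)]).apply(P)
    for sel in (("side",),("top",),("side","top")):
        x,r=fitpts([e for e in d if e[0] in sel],g,[.55,-.15,.065,0]); print(zt,sel,x.round(4),np.abs(r).mean())
        if len(sel)>1: print(r.round(1).tolist())
    if zt==55: np.save("pl.npy",x)
E
```

```text
('side',) [ 0.4945  0.2044 -0.1463]
[[0.4, 1.5], [0.2, 0.9], [-0.9, -0.9], [0.9, -1.5], [-0.8, 0.7], [-0.0, -1.4]]
('top',) [ 0.4931  0.205  -0.1426]
[[0.5, 0.5], [0.1, 0.1], [-0.4, -0.9], [0.6, -0.6], [-0.7, 0.5], [-0.1, 0.2]]
('side', 'top') [ 0.4936  0.205  -0.1447]
[[0.5, 1.8], [0.3, 1.3], [-0.9, -0.5], [1.1, -1.3], [-0.6, 1.1], [0.1, -1.0], [0.5, 0.3], [0.1, -0.1], [-0.3, -1.1], [0.6, -0.7], [-0.7, 0.3], [-0.1, -0.0]]
0 side knobtop [[217.3 217.1]] nose [[184.9 250.5]]
0 top knobtop [[242.8 184.7]] nose [[207.9 181.9]]
0.1 side knobtop [[215.7 215.9]] nose [[186.  251.5]]
0.1 top knobtop [[243.  182.5]] nose [[207.8 183.4]]
0.2 side knobtop [[213.9 214.8]] nose [[187.4 252.4]]
0.2 top knobtop [[242.9 180.4]] nose [[207.8 185. ]]
45 ('side',) [ 0.4784 -0.207   0.0617 -0.0171] 1.4863944431474334
45 ('top',) [ 0.4755 -0.1981  0.0741 -0.0155] 0.6294048493508596
45 ('side', 'top') [ 0.475  -0.1993  0.0687 -0.0149] 1.0744643284504218
[[-0.5, 0.1], [-5.9, -5.0], [-0.9, 1.0], [-7.2, -5.1], [-1.2, 1.7], [0.4, -0.1], [0.5, -1.1], [-1.0, -0.6], [-0.3, -1.2], [0.3, 0.8], [0.6, 1.9], [1.3, 0.6], [0.7, 1.1], [0.2, -0.5], [0.1, -1.6], [1.1, -1.3], [0.4, -1.6], [-0.5, -1.3], [-0.3, -0.9], [-0.0, 0.8], [-0.0, 1.2], [0.2, 0.8], [0.3, 0.8], [0.4, 0.5], [-0.9, 0.4], [0.0, 0.5], [0.1, 0.9], [0.1, 1.3]]
55 ('side',) [ 0.4819 -0.212   0.0553 -0.0242] 1.3385374711070668
55 ('top',) [ 0.4766 -0.1983  0.0706 -0.019 ] 0.3607990827756211
55 ('side', 'top') [ 0.4762 -0.1993  0.0667 -0.0186] 0.8676498907787565
[[-0.9, 0.4], [-6.4, -4.7], [0.3, -0.5], [-6.0, -6.5], [0.1, 0.3], [-0.0, 0.3], [0.1, -0.8], [-1.3, -0.2], [-0.7, -0.8], [-0.0, 1.2], [0.2, 2.3], [0.8, 1.0], [0.3, 1.4], [-0.3, -0.2], [0.5, -0.5], [1.6, -0.2], [0.9, -0.4], [-0.1, -0.1], [0.2, 0.2], [-0.1, 0.4], [-0.0, 0.8], [0.1, 0.5], [0.2, 0.5], [0.2, 0.2], [-1.1, 0.1], [-0.2, 0.0], [0.0, 0.4], [0.0, 0.8]]
```

```bash
cat >> fit.py <<'E'
import itertools
def plate_lines(M,t):
    o=[(70,29),(29,70),(-29,70),(-70,29),(-70,-29),(-29,-70),(29,-70),(70,-29)]
    b=[(20,20),(-20,20),(-20,-20),(20,-20)]
    c=lambda r,x,y,n=24:[(x+r*np.cos(a),y+r*np.sin(a)) for a in np.linspace(0,2*np.pi,n+1)[:-1]]
    L=[[(*p,10) for p in o],[(*p,0) for p in o],[(*p,10) for p in b],[(*p,55) for p in b],[(*p,55) for p in c(12,0,0)],[(*p,10) for p in c(8,0,45)]]
    return [M.apply(np.array(l)/1000.)+t for l in L]
def fix_lines(F):
    c=lambda r,x,y,z,n=24:[(x+r*np.cos(a),y+r*np.sin(a),z) for a in np.linspace(0,2*np.pi,n+1)[:-1]]
    L=[[(125,75,20),(125,-75,20),(-85,-75,20),(-85,75,20)],[(125,75,0),(125,-75,0),(-85,-75,0),(-85,75,0)],c(62,0,0,45),c(10,0,0,45),c(10,0,0,83),c(6,0,45,45),c(6,0,45,63)]
    return [Ro.from_euler("z",F[2]).apply(np.array(l)/1000.)+[F[0],F[1],0] for l in L]
def overlay(n,lines,ctr,half,s,fn,im=None):
    im=get_image(n) if im is None else im
    x,y=ctr;hx,hy=half
    o=cv2.resize(im[y-hy:y+hy,x-hx:x+hx,::-1],None,fx=s,fy=s,interpolation=2)
    for i,l in enumerate(lines):
        p=(proj(n,l)-[x-hx,y-hy]+.5)*s-.5
        cv2.polylines(o,[np.round(p).astype(np.int32)],True,[(0,255,255),(255,0,255),(255,255,0),(0,255,0),(0,128,255)][i%5],1)
    cv2.imwrite(fn,o); return o
E
python3 - <<'E'
from fit import *
F=np.load("fx.npy");P=np.load("pl.npy")
M=Ro.from_euler("ZY",[P[3],-np.radians(26)]); t=P[:3].copy();t[2]=.065
for n,a,b in(("side",(325,180),(222,265)),("top",(362,222),(224,212))):
    im=get_image(n)
    A=overlay(n,plate_lines(M,t),a,(55,45),6,"/tmp/x.png",im)[:,:]
    B=overlay(n,fix_lines(F),b,(60,55),5,"/tmp/x.png",im)
    cv2.imwrite(f"pics/oA_{n}.png",A);cv2.imwrite(f"pics/oB_{n}.png",B)
E
```

```text
(no output)
```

View pics/oA_side.png

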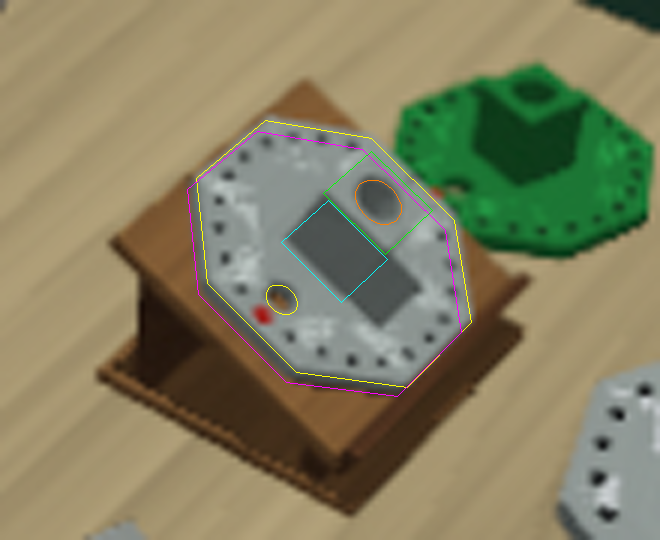

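View pics/oA_top.png

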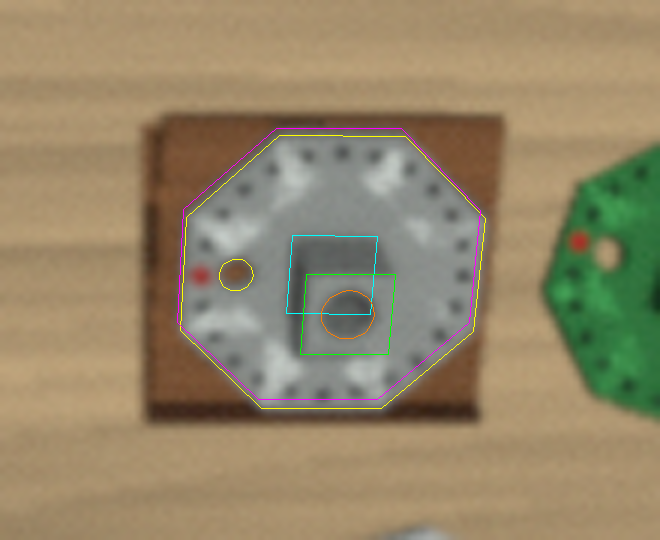

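View pics/oB_side.png

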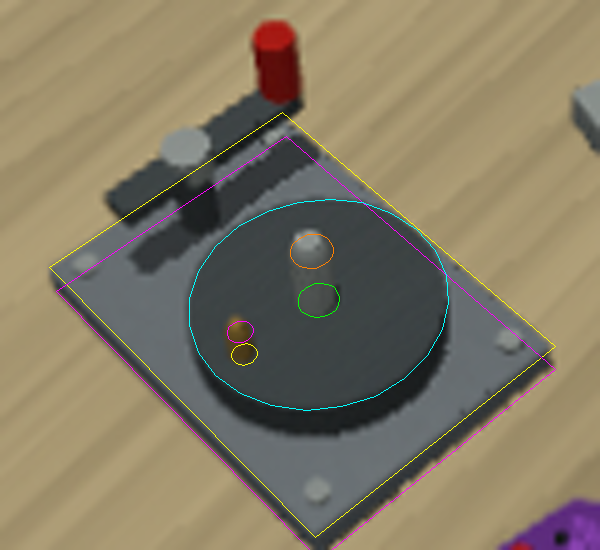

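View pics/oB_top.png

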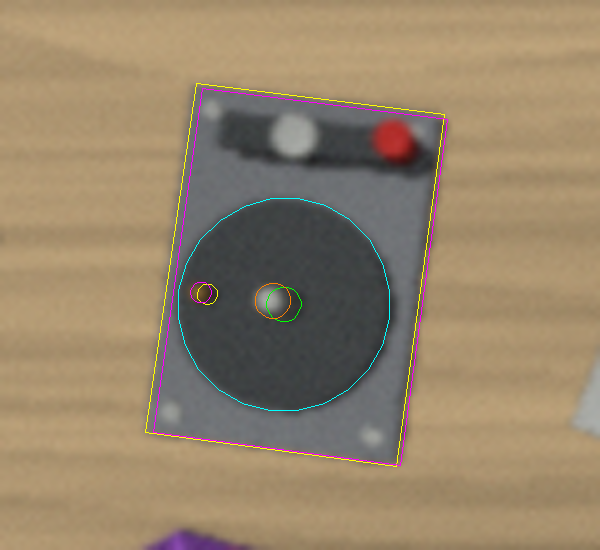

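```bash
cat > mv.py <<'E'
from fit import *
def cur():
    s=sense(); q=s["orientation"]; return np.array(s["tool_pos"]),Ro.from_quat([q[1],q[2],q[3],q[0]]),s
def plan(p1,R1,nmin=1,step=.8,start=None,show=True):
    p0,R0=start if start else cur()[:2]
    dR=(R0.inv()*R1).as_rotvec(); d=np.linalg.norm(p1-p0)
    n=int(max(nmin,np.ceil(d/.02/step),np.ceil(np.degrees(np.linalg.norm(dR))/5/step)))
    rows=[];p,R=p0,R0
    for i in range(n):
        u=(i+1)/n; pt=p0+(p1-p0)*u; Rt=R0*Ro.from_rotvec(dR*u)
        a=np.round(R.inv().apply(pt-p)/.02,2); b=np.round(np.degrees((R.inv()*Rt).as_rotvec())/5,2)
        p=p+R.apply(a*.02); R=R*Ro.from_rotvec(np.radians(b*5)); rows.append([a.tolist(),b.tolist()])
    if show:
        print(n,"rows; end err mm",((p-p1)*1e3).round(2))
        for r in rows: print(str(r).replace(" ","")[1:-1])
    return p,R
P=np.load("pl.npy");PM=Ro.from_euler("ZY",[P[3],-np.radians(26)]);PT=np.array([P[0],P[1],.065])
F=np.load("fx.npy")
FLIP=Ro.from_matrix(np.diag([1.,-1,-1]))
def toolfor(M,t,zg): return t+M.apply([0,0,zg+.18]),M*FLIP
E
python3 -c "
from mv import *
print(PT,cur()[0]); plan(*toolfor(PM,PT,.133))"
```

```text
[ 0.47617749 -0.19932502  0.065     ] [ 0.25647753 -0.62434638  0.40467819]
28 rows; end err mm [ 0.   -0.04 -0.03]
[0.43,-0.65,0.1],[-0.04,0.18,0.16]
[0.41,-0.66,0.11],[-0.04,0.19,0.17]
[0.41,-0.66,0.12],[-0.03,0.18,0.16]
[0.39,-0.67,0.11],[-0.04,0.18,0.17]
[0.38,-0.67,0.12],[-0.04,0.19,0.16]
[0.37,-0.68,0.13],[-0.04,0.18,0.17]
[0.36,-0.69,0.13],[-0.04,0.18,0.16]
[0.34,-0.69,0.13],[-0.03,0.18,0.16]
[0.34,-0.7,0.13],[-0.04,0.19,0.17]
[0.32,-0.7,0.14],[-0.04,0.18,0.16]
[0.31,-0.71,0.14],[-0.04,0.18,0.17]
[0.29,-0.71,0.15],[-0.03,0.19,0.16]
[0.29,-0.72,0.14],[-0.04,0.18,0.16]
[0.27,-0.72,0.15],[-0.04,0.18,0.17]
[0.26,-0.72,0.15],[-0.04,0.19,0.16]
[0.24,-0.73,0.15],[-0.04,0.18,0.17]
[0.24,-0.74,0.15],[-0.03,0.18,0.16]
[0.22,-0.73,0.16],[-0.04,0.19,0.17]
[0.2,-0.75,0.15],[-0.04,0.18,0.16]
[0.2,-0.74,0.16],[-0.04,0.18,0.16]
[0.18,-0.75,0.15],[-0.04,0.19,0.17]
[0.17,-0.75,0.16],[-0.03,0.18,0.16]
[0.15,-0.75,0.15],[-0.04,0.18,0.17]
[0.14,-0.76,0.16],[-0.04,0.18,0.16]
[0.13,-0.75,0.16],[-0.04,0.19,0.17]
[0.11,-0.77,0.15],[-0.04,0.18,0.16]
[0.1,-0.76,0.15],[-0.03,0.18,0.16]
[0.09,-0.76,0.16],[-0.04,0.19,0.17]
```

drive_tool([
  [[0.42,-0.66,0.1],[-0.04,0.18,0.16],-1],
  [[0.41,-0.66,0.1],[-0.04,0.18,0.16],-1],
  [[0.4,-0.66,0.12],[-0.04,0.18,0.16],-1],
  [[0.39,-0.67,0.12],[-0.04,0.18,0.17],-1],
  [[0.38,-0.67,0.12],[-0.04,0.19,0.16],-1],
  [[0.37,-0.68,0.13],[-0.04,0.18,0.17],-1],
  [[0.36,-0.69,0.13],[-0.04,0.18,0.16],-1],
  [[0.34,-0.69,0.13],[-0.04,0.18,0.16],-1],
  [[0.34,-0.7,0.13],[-0.04,0.19,0.17],-1],
  [[0.32,-0.7,0.14],[-0.04,0.18,0.16],-1],
])

```text
clock: 2.23
tool_pos: [0.2855, -0.4709, 0.3838]
orientation: [0.002, 0.989, 0.122, 0.082]
ft_force: [0.0, 0.7, -0.3]
opening: 0.094
```

drive_tool([
  [[0.31,-0.71,0.14],[-0.04,0.18,0.17],-1],
  [[0.29,-0.71,0.15],[-0.03,0.19,0.16],-1],
  [[0.29,-0.72,0.14],[-0.04,0.18,0.16],-1],
  [[0.27,-0.72,0.15],[-0.04,0.18,0.17],-1],
  [[0.26,-0.72,0.15],[-0.04,0.19,0.16],-1],
  [[0.24,-0.73,0.15],[-0.04,0.18,0.17],-1],
  [[0.24,-0.74,0.15],[-0.03,0.18,0.16],-1],
  [[0.22,-0.73,0.16],[-0.04,0.19,0.17],-1],
  [[0.2,-0.75,0.15],[-0.04,0.18,0.16],-1],
])

```text
clock: 2.98
tool_pos: [0.3118, -0.3334, 0.3647]
orientation: [0.002, 0.986, 0.057, 0.154]
ft_force: [0.3, 0.2, 0.1]
opening: 0.0942
```

```bash
python3 -c "
from mv import *
p,R,s=cur();print(s['clock'],p,s['q'].round(2));plan(*toolfor(PM,PT,.133))"
```

```text
2.9833 [ 0.31180413 -0.33339884  0.36467228] [ 0.85  0.08 -0.1   2.18 -0.34  0.69 -0.46]
9 rows; end err mm [-0.1   0.08  0.02]
[0.2,-0.74,0.15],[-0.04,0.18,0.17]
[0.18,-0.74,0.16],[-0.03,0.18,0.16]
[0.17,-0.75,0.15],[-0.04,0.19,0.17]
[0.16,-0.75,0.15],[-0.03,0.18,0.16]
[0.15,-0.75,0.16],[-0.04,0.18,0.17]
[0.13,-0.75,0.15],[-0.03,0.18,0.16]
[0.12,-0.76,0.16],[-0.04,0.18,0.17]
[0.1,-0.76,0.15],[-0.03,0.19,0.16]
[0.09,-0.76,0.15],[-0.04,0.18,0.17]
```

drive_tool([
  [[0.2,-0.74,0.15],[-0.04,0.18,0.17],-1],
  [[0.18,-0.74,0.16],[-0.03,0.18,0.16],-1],
  [[0.17,-0.75,0.15],[-0.04,0.18,0.17],-1],
  [[0.16,-0.75,0.15],[-0.03,0.18,0.16],-1],
  [[0.15,-0.75,0.16],[-0.04,0.18,0.17],-1],
  [[0.13,-0.75,0.15],[-0.03,0.18,0.16],-1],
  [[0.12,-0.76,0.16],[-0.04,0.18,0.17],-1],
  [[0.1,-0.76,0.15],[-0.03,0.19,0.16],-1],
  [[0.1,-0.76,0.15],[-0.04,0.18,0.17],-1],
  [[0,0,0],[0,0,0],-1],
  [[0,0,0],[0,0,0],-1],
])

```text
clock: 3.9
tool_pos: [0.3389, -0.1971, 0.3465]
orientation: [0.002, 0.975, -0.008, 0.224]
ft_force: [-0.4, 0.1, -0.3]
opening: 0.0939
```

```bash
python3 -c "
from mv import *
p,R,s=cur();print(s['clock'],p,s['q'].round(2));plan(*toolfor(PM,PT,.133))
overlay('side',plate_lines(PM,PT),(325,180),(70,60),5,'pics/s1.png')
overlay('top',plate_lines(PM,PT),(345,222),(70,60),5,'pics/t1.png')"
```

```text
3.9 [ 0.33887111 -0.19705606  0.34653176] [ 0.71 -0.04 -0.26  2.38 -0.48  0.43 -0.74]
1 rows; end err mm [-0.03 -0.08  0.03]
[0.0,-0.01,0.01],[-0.0,0.02,0.02]
```

View pics/s1.png

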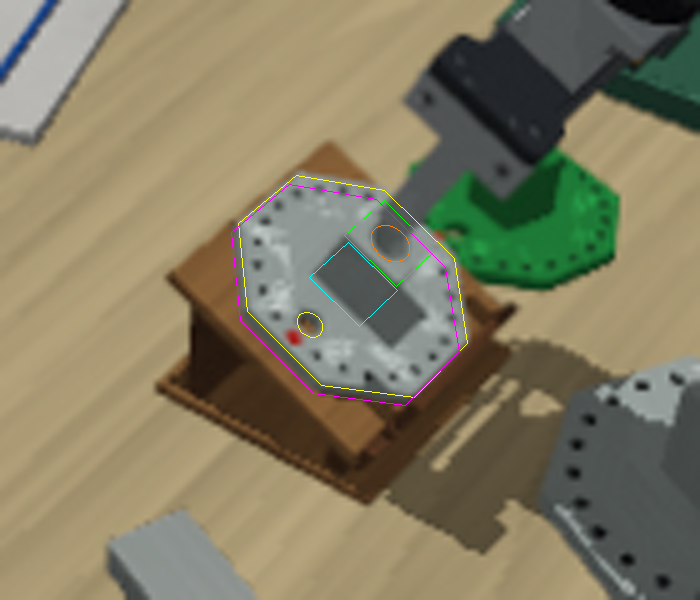

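View pics/t1.png

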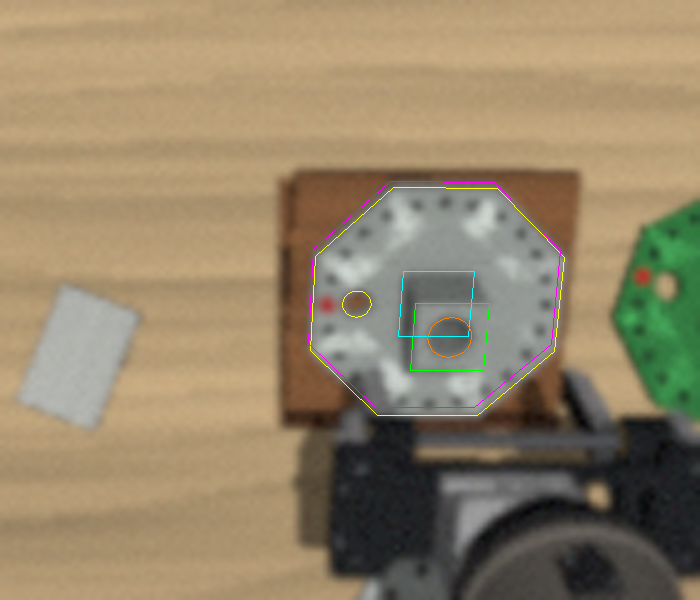

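```bash
python3 -c "
from mv import *
p,R,s=cur()
for y in (-.047,-.059,.047,.059):
  X=p+R.apply([0,y,.199]); print(y,X.round(3),((proj('top',X)-[275,162]+.5)*5).round(),((proj('side',X)-[255,120]+.5)*5).round())
plan(*toolfor(PM,PT,.033),step=.6)"
```

```text
-0.047 [ 0.427 -0.153  0.168] [[381. 385.]] [[396. 228.]]
-0.059 [ 0.427 -0.141  0.168] [[358. 385.]] [[383. 240.]]
0.047 [ 0.425 -0.247  0.168] [[562. 386.]] [[488. 144.]]
0.059 [ 0.425 -0.259  0.168] [[585. 386.]] [[499. 134.]]
9 rows; end err mm [-0.08  0.06  0.07]
[0.0,-0.01,0.56],[0.0,0.0,0.0]
[0.0,-0.0,0.55],[0.0,0.0,0.0]
[0.0,-0.01,0.56],[0.0,0.01,0.0]
[0.0,-0.01,0.56],[0.0,-0.0,0.0]
[0.0,-0.0,0.56],[0.0,0.0,0.0]
[0.0,-0.01,0.55],[0.0,0.0,0.0]
[0.0,-0.0,0.56],[0.0,0.0,0.0]
[0.0,-0.01,0.56],[0.0,0.01,0.0]
[0.0,-0.01,0.55],[0.0,-0.0,0.01]
```

drive_tool([
  [[0,-0.01,0.56],[0,0.01,0],-1],
  [[0,-0.01,0.56],[0,0.01,0],-1],
  [[0,-0.01,0.56],[0,0,0],-1],
  [[0,0,0.56],[0,0,0],-1],
  [[0,-0.01,0.56],[0,0,0],-1],
  [[0,0,0.56],[0,0,0],-1],
  [[0,0,0.4],[0,0,0],-1],
  [[0,0,0],[0,0,0],-1],
])

```text
clock: 4.67
tool_pos: [0.372, -0.1976, 0.2776]
orientation: [0.002, 0.975, -0.009, 0.224]
ft_force: [-0.6, -0.2, 0.7]
opening: 0.094
```

```bash
python3 -c "
from mv import *
p,R,s=cur();print(s['clock'],p,s['q'].round(2),s['ft_force']);plan(*toolfor(PM,PT,.033),step=.6)
overlay('side',plate_lines(PM,PT),(325,180),(70,60),5,'pics/s2.png')
overlay('top',plate_lines(PM,PT),(345,222),(70,60),5,'pics/t2.png')"
```

```text
4.6667 [ 0.37204877 -0.19757144  0.277622  ] [ 0.69  0.15 -0.3   2.39 -0.57  0.22 -0.66] [-0.62634777 -0.21278249  0.7264909 ]
2 rows; end err mm [-0.    0.04 -0.05]
[0.01,-0.0,0.59],[-0.01,0.01,-0.0]
[0.01,-0.01,0.6],[-0.0,0.01,-0.0]
```

View pics/s2.png

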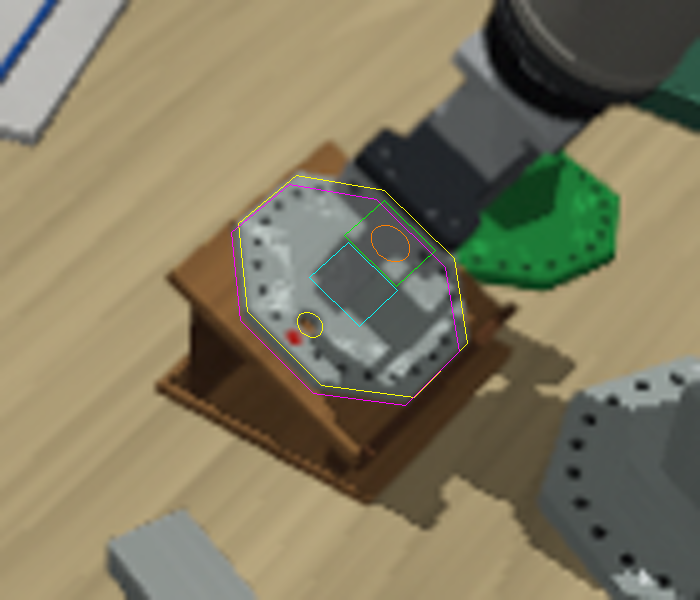

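View pics/t2.png

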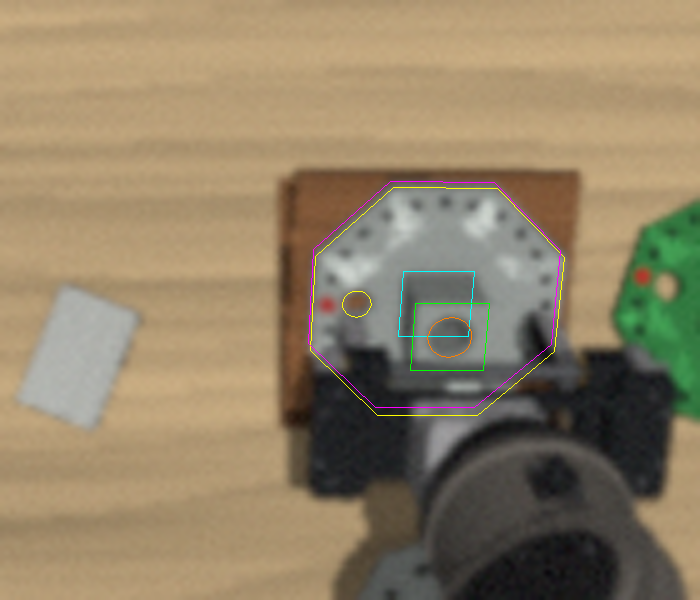

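Joint 6 is nearing its limit. The pads lie in the plate's x–z plane, so the tool can pitch freely about the jaw axis, and I'll grasp at 16° tilt instead.

```bash
python3 -c "
from mv import *
M16=Ro.from_euler('ZY',[P[3],-np.radians(16)])
gp=PT+PM.apply([0,0,.034]); plan(gp+M16.apply([0,0,.18]),M16*FLIP,step=.5)"
```

```text
5 rows; end err mm [-0.05  0.07  0.07]
[0.31,-0.0,0.27],[-0.0,-0.4,-0.0]
[0.33,-0.0,0.25],[-0.0,-0.4,-0.0]
[0.33,-0.0,0.24],[-0.0,-0.4,-0.0]
[0.34,-0.01,0.23],[-0.0,-0.39,-0.0]
[0.35,0.0,0.22],[-0.01,-0.4,-0.0]
```

drive_tool([
  [[0.31,0,0.27],[0,-0.4,0],-1],
  [[0.33,0,0.25],[0,-0.4,0],-1],
  [[0.33,0,0.24],[0,-0.4,0],-1],
  [[0.34,0,0.23],[0,-0.4,0],-1],
  [[0.35,0,0.22],[0,-0.4,0],-1],
  [[0,0,0],[0,0,0],-1],
  [[0,0,0],[0,0,0],-1],
])

```text
clock: 5.35
tool_pos: [0.4118, -0.1978, 0.2692]
orientation: [0.001, 0.99, -0.009, 0.14]
ft_force: [0.1, 0.1, 0.1]
opening: 0.0945
```

```bash
python3 -c "
from mv import *
p,R,s=cur();print(s['clock'],p,s['q'].round(2),s['ft_force'])
M16=Ro.from_euler('ZY',[P[3],-np.radians(16)])
gp=PT+PM.apply([0,0,.034]); plan(gp+M16.apply([0,0,.18]),M16*FLIP,step=.5)"
```

```text
5.35 [ 0.41181882 -0.197794    0.26916049] [ 0.4   0.21 -0.06  2.29 -0.2   0.38 -1.08] [0.07648722 0.07668671 0.07411269]
1 rows; end err mm [ 0.12 -0.07 -0.06]
[-0.01,0.02,0.03],[-0.0,-0.01,0.01]
```

drive_tool([
  [[0,0,0],[0,0,0],0],
  [[0,0,0],[0,0,0],0.1],
  [[0,0,0],[0,0,0],1],
  [[0,0,0],[0,0,0],1],
  [[0,0,0],[0,0,0],1],
  [[0,0,0],[0,0,0],1],
  [[0,0,0],[0,0,0],1],
  [[0,0,0],[0,0,0],1],
], squeeze=15)

```text
clock: 6.02
tool_pos: [0.4117, -0.1979, 0.2687]
orientation: [0.001, 0.99, -0.009, 0.139]
ft_force: [0.0, -0.6, -0.3]
opening: 0.0444
```

drive_tool([
  [[0,0,0],[0,0,0],1],
  [[0,0,0],[0,0,0],1],
  [[0,0,0],[0,0,0],1],
  [[0,0,0],[0,0,0],1],
], squeeze=40)

```text
clock: 6.35
tool_pos: [0.4117, -0.198, 0.2687]
orientation: [0.001, 0.99, -0.009, 0.139]
ft_force: [-0.2, -2.4, -1.0]
opening: 0.0392
```

```bash
python3 -c "
from mv import *
p,R,s=cur();print(s['clock'],p,s['ft_force'],s['moment'],s['opening'])
np.save('grasp.npy',np.r_[p,R.as_quat()])
u=PM.apply([0,0,1]);plan(p+.03*u,R,step=.2)"
```

```text
6.35 [ 0.4116661  -0.19796184  0.26871375] [-0.20408284 -2.39596822 -0.98002994] [-0.48877523  0.43415797 -0.1451208 ] 0.03924716348652252
8 rows; end err mm [-0.   -0.    0.06]
[-0.03,-0.0,-0.18],[0.0,0.0,0.0]
[-0.04,-0.0,-0.19],[0.0,0.0,0.0]
[-0.03,-0.0,-0.18],[0.0,0.0,0.0]
[-0.03,-0.0,-0.19],[0.0,0.0,0.0]
[-0.03,-0.0,-0.18],[0.0,0.0,0.0]
[-0.04,-0.0,-0.19],[0.0,0.0,0.0]
[-0.03,-0.0,-0.18],[0.0,0.0,0.0]
[-0.03,-0.0,-0.19],[0.0,0.0,0.0]
```

Gripped at 39–40 mm opening. I'll lift along the plate normal.

drive_tool([
  [[0,0,0],[0,0,0],1],
  [[-0.03,0,-0.18],[0,0,0],1],
  [[-0.03,0,-0.18],[0,0,0],1],
  [[-0.03,0,-0.18],[0,0,0],1],
  [[-0.03,0,-0.18],[0,0,0],1],
  [[-0.06,0,-0.36],[0,0,0],1],
  [[-0.06,0,-0.36],[0,0,0],1],
  [[-0.06,0,-0.36],[0,0,0],1],
  [[0,0,-0.6],[0,0,0],1],
  [[0,0,-0.6],[0,0,0],1],
  [[0,0,-0.3],[0,0,0],1],
])

```text
clock: 7.27
tool_pos: [0.3873, -0.1976, 0.3321]
orientation: [0.002, 0.99, -0.009, 0.14]
ft_force: [-0.9, -0.4, -5.1]
opening: 0.0395
```

```bash
python3 -c "
from mv import *
p,R,s=cur();print(s['clock'],p,s['ft_force'],s['moment'],s['opening'])
g=np.load('grasp.npy');g0=g[:3];R0=Ro.from_quat(g[3:])
# plate rel to tool
t=R0.inv().apply(PT-g0);M=R0.inv()*PM
L=plate_lines(R*M,p+R.apply(t))
overlay('side',L,(325,170),(70,60),5,'pics/s3.png')
overlay('top',L,(345,222),(70,60),5,'pics/t3.png')"
```

```text
7.2667 [ 0.38734116 -0.19759648  0.3321196 ] [-0.91230626 -0.40709831 -5.07791781] [-0.03420398  0.5889785  -0.00394663] 0.039548402679442055
```

View pics/s3.png

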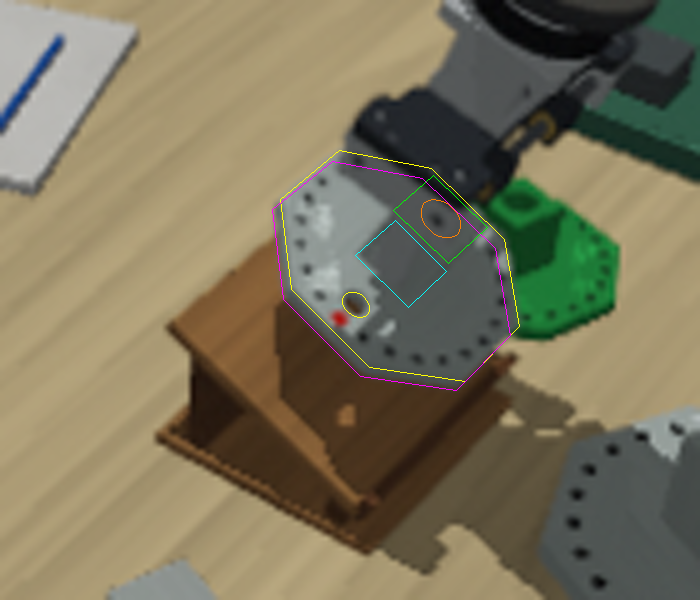

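View pics/t3.png

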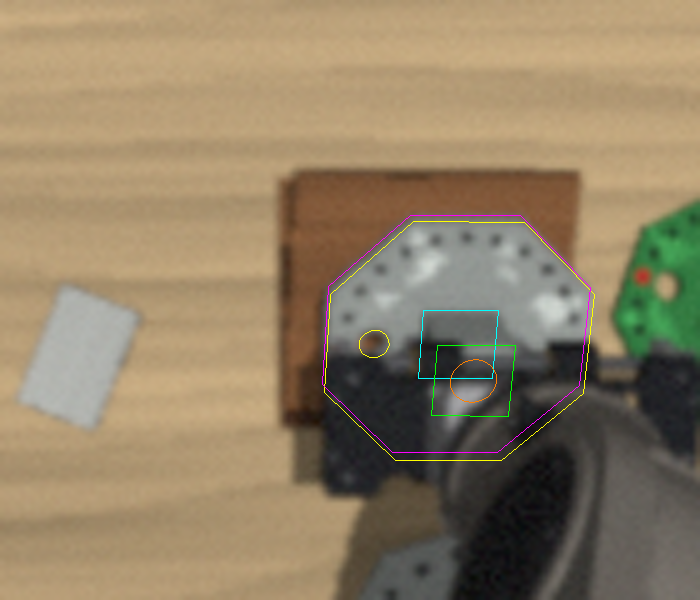

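```bash
cat >> mv.py <<'E'
try:
    g=np.load('grasp.npy');g0=g[:3];GR=Ro.from_quat(g[3:]); REL_t=GR.inv().apply(PT-g0);REL_M=GR.inv()*PM
except Exception: pass
def plate_now(p,R): return R*REL_M,p+R.apply(REL_t)
def tool_of_plate(M,t):
    R=M*REL_M.inv(); return t-R.apply(REL_t),R
def FM(): return Ro.from_euler("z",F[2])
E
python3 -c "
from mv import *
p,R,s=cur();M,t=plate_now(p,R);print(t,M.as_euler('ZYX',degrees=True))
pp,RR=tool_of_plate(FM(),np.array([F[0],F[1],.18]));print(pp);plan(pp,RR,step=.75)"
```

```text
[ 0.45260092 -0.19915389  0.12814899] [ -1.05657399 -26.12267077  -0.04910761]
[0.52461337 0.20062628 0.39138286]
29 rows; end err mm [ 0.09 -0.01  0.06]
[0.24,-0.69,-0.04],[-0.0,-0.18,0.05]
[0.24,-0.69,-0.04],[-0.0,-0.18,0.05]
[0.24,-0.7,-0.04],[-0.01,-0.18,0.05]
[0.23,-0.69,-0.05],[0.0,-0.18,0.05]
[0.23,-0.69,-0.06],[-0.0,-0.18,0.05]
[0.22,-0.7,-0.05],[-0.0,-0.18,0.05]
[0.22,-0.7,-0.06],[-0.01,-0.18,0.05]
[0.22,-0.69,-0.07],[0.0,-0.18,0.05]
[0.21,-0.7,-0.06],[-0.0,-0.18,0.05]
[0.21,-0.7,-0.07],[-0.0,-0.18,0.05]
[0.21,-0.7,-0.08],[-0.01,-0.18,0.05]
[0.2,-0.7,-0.07],[0.0,-0.18,0.05]
[0.19,-0.71,-0.09],[0.0,-0.18,0.05]
[0.19,-0.7,-0.08],[-0.0,-0.18,0.05]
[0.19,-0.7,-0.09],[-0.0,-0.18,0.05]
[0.18,-0.71,-0.09],[-0.01,-0.18,0.05]
[0.18,-0.7,-0.09],[0.0,-0.18,0.05]
[0.17,-0.71,-0.09],[-0.0,-0.18,0.05]
[0.17,-0.71,-0.1],[-0.0,-0.18,0.05]
[0.17,-0.7,-0.1],[-0.01,-0.18,0.05]
[0.16,-0.71,-0.11],[0.0,-0.18,0.05]
[0.15,-0.71,-0.1],[-0.0,-0.18,0.05]
[0.15,-0.71,-0.11],[-0.0,-0.18,0.05]
[0.15,-0.71,-0.11],[-0.0,-0.18,0.05]
[0.14,-0.71,-0.12],[-0.01,-0.18,0.05]
[0.13,-0.71,-0.11],[0.0,-0.18,0.05]
[0.13,-0.71,-0.12],[-0.0,-0.18,0.05]
[0.13,-0.72,-0.12],[-0.0,-0.18,0.05]
[0.12,-0.71,-0.13],[-0.01,-0.18,0.05]
```

drive_tool([
  [[0.12,-0.35,-0.02],[0,-0.09,0.02],1],
  [[0.12,-0.35,-0.02],[0,-0.09,0.03],1],
  [[0.24,-0.7,-0.04],[0,-0.18,0.05],1],
  [[0.24,-0.7,-0.04],[0,-0.18,0.05],1],
  [[0.23,-0.7,-0.05],[0,-0.18,0.05],1],
  [[0.23,-0.7,-0.06],[0,-0.18,0.05],1],
  [[0.22,-0.7,-0.05],[0,-0.18,0.05],1],
  [[0.22,-0.7,-0.06],[0,-0.18,0.05],1],
  [[0.22,-0.7,-0.07],[0,-0.18,0.05],1],
  [[0.21,-0.7,-0.06],[0,-0.18,0.05],1],
  [[0.21,-0.7,-0.07],[0,-0.18,0.05],1],
  [[0.2,-0.7,-0.08],[0,-0.18,0.05],1],
])

```text
clock: 8.37
tool_pos: [0.4397, -0.0447, 0.3529]
orientation: [-0.003, 0.998, -0.033, 0.053]
ft_force: [0.8, 0.4, -5.1]
opening: 0.0397
```

drive_tool([
  [[0.2,-0.7,-0.07],[0,-0.18,0.05],1],
  [[0.19,-0.7,-0.08],[0,-0.18,0.05],1],
  [[0.19,-0.7,-0.08],[0,-0.18,0.05],1],
  [[0.19,-0.7,-0.09],[0,-0.18,0.05],1],
  [[0.18,-0.7,-0.09],[0,-0.18,0.05],1],
  [[0.18,-0.7,-0.09],[0,-0.18,0.05],1],
  [[0.17,-0.7,-0.09],[0,-0.18,0.05],1],
  [[0.17,-0.7,-0.1],[0,-0.18,0.05],1],
  [[0.17,-0.7,-0.1],[0,-0.18,0.05],1],
  [[0.16,-0.7,-0.11],[0,-0.18,0.05],1],
  [[0.08,-0.35,-0.05],[0,-0.09,0.03],1],
  [[0.08,-0.35,-0.05],[0,-0.09,0.02],1],
])

```text
clock: 9.37
tool_pos: [0.4917, 0.1049, 0.3756]
orientation: [-0.007, 0.998, -0.056, -0.034]
ft_force: [1.0, -0.6, -5.6]
opening: 0.0394
```

```bash
python3 -c "
from mv import *
p,R,s=cur();M,t=plate_now(p,R);print(s['clock'],t,M.as_euler('ZYX',degrees=True),s['q'].round(2),s['opening'])
pp,RR=tool_of_plate(FM(),np.array([F[0],F[1],.18]));print(pp);plan(pp,RR,step=.6)"
```

```text
9.3667 [0.48332419 0.10786162 0.16208484] [-6.53979518 -6.10550048  0.58626871] [-0.06  0.21 -0.3   1.98  0.02  1.02 -2.05] 0.039432643780906884
[0.52461337 0.20062628 0.39138286]
9 rows; end err mm [-0.06 -0.01 -0.02]
[0.12,-0.55,-0.09],[-0.01,-0.14,0.04]
[0.11,-0.55,-0.09],[-0.01,-0.13,0.04]
[0.11,-0.55,-0.1],[-0.0,-0.14,0.04]
[0.11,-0.55,-0.09],[-0.01,-0.13,0.05]
[0.1,-0.55,-0.1],[-0.01,-0.14,0.04]
[0.1,-0.55,-0.1],[-0.01,-0.13,0.04]
[0.1,-0.56,-0.1],[-0.01,-0.14,0.04]
[0.09,-0.55,-0.1],[-0.0,-0.13,0.04]
[0.09,-0.55,-0.1],[-0.01,-0.14,0.04]
```

drive_tool([
  [[0.12,-0.55,-0.09],[-0.01,-0.14,0.04],1],
  [[0.11,-0.55,-0.09],[-0.01,-0.13,0.04],1],
  [[0.11,-0.55,-0.1],[0,-0.14,0.04],1],
  [[0.11,-0.55,-0.09],[-0.01,-0.13,0.05],1],
  [[0.1,-0.55,-0.1],[-0.01,-0.14,0.04],1],
  [[0.1,-0.55,-0.1],[-0.01,-0.13,0.04],1],
  [[0.1,-0.55,-0.1],[-0.01,-0.14,0.04],1],
  [[0.09,-0.55,-0.1],[0,-0.13,0.04],1],
  [[0.09,-0.55,-0.1],[-0.01,-0.14,0.04],1],
  [[0,0,0],[0,0,0],1],
  [[0,0,0],[0,0,0],1],
  [[0,0,0],[0,0,0],1],
])

```text
clock: 10.37
tool_pos: [0.5244, 0.1996, 0.3917]
orientation: [-0.006, 0.994, -0.072, -0.087]
ft_force: [-0.3, -0.1, -6.1]
opening: 0.0398
```

```bash
cat > look.py <<'E'
import sys
from mv import *
p,R,s=cur();M,t=plate_now(p,R);print(s['clock'],t,M.as_euler('ZYX',degrees=True),s['q'].round(2),s['opening'],s['ft_force'],s['moment'])
pp,RR=tool_of_plate(FM(),np.array([F[0],F[1],.18]));plan(pp,RR,step=.6)
k=sys.argv[1]
L=plate_lines(M,t)+fix_lines(F)
c=proj("side",t)[0].astype(int);overlay('side',L,(c[0],max(c[1]+15,75)),(75,70),5,f'pics/s{k}.png')
overlay('top',L,(222,212),(75,60),5,f'pics/t{k}.png')
E
python3 look.py 4
```

```text
10.3667 [0.49346515 0.20384741 0.18026316] [-8.30374696 -0.03386055 -0.02037927] [-0.18  0.32 -0.33  1.81 -0.    1.17 -2.22] 0.03980675309765035 [-0.25866624 -0.10941791 -6.11429195] [-0.07852841 -0.33810374 -0.02411817]
1 rows; end err mm [ 0.05 -0.08  0.05]
[0.01,-0.05,0.01],[0.0,-0.01,-0.0]
```

View pics/s4.png

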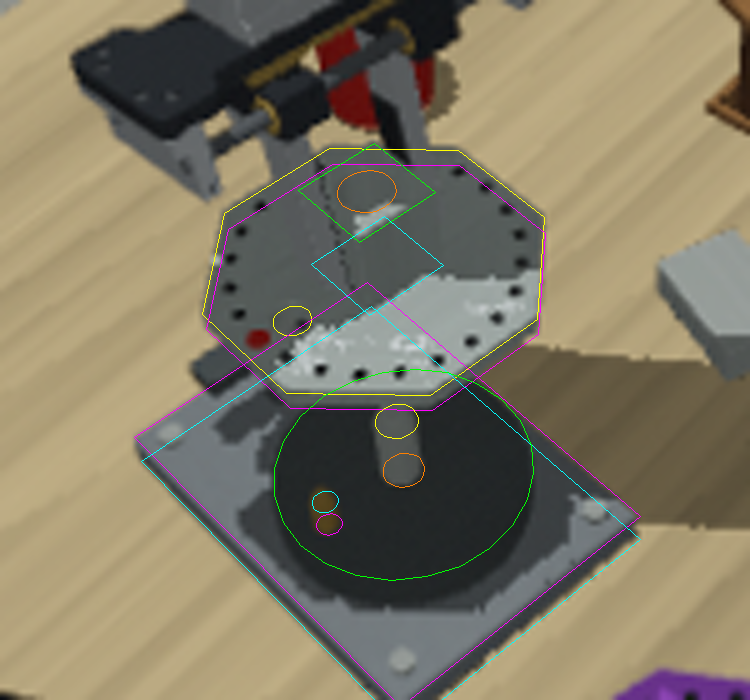

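View pics/t4.png

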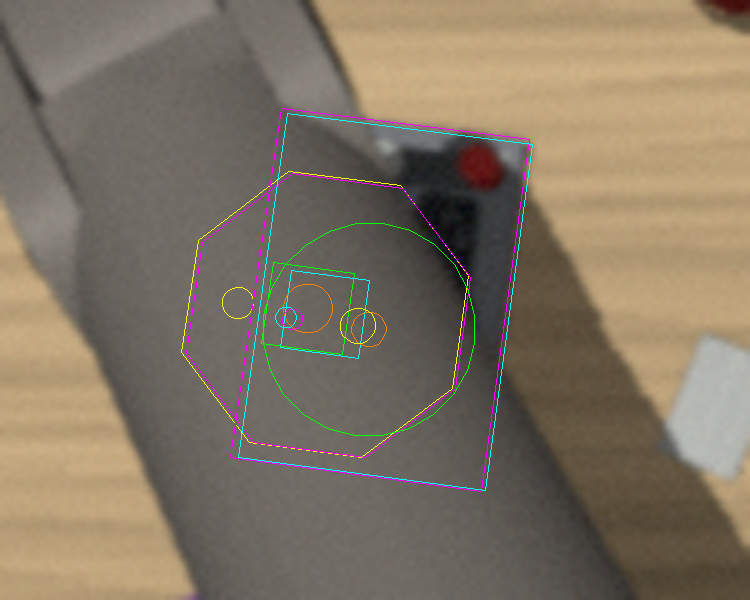

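```bash
python3 -c "
from mv import *
pts=dict(pin=(0,45,69),seat=(0,0,45),clamp_pivot=(95,0,59),fixture=(0,0,0))
import pickle;lm=pickle.load(open('lm.pkl','rb'))
for k,v in pts.items():
  X=FM().apply(np.array(v)/1e3)+[F[0],F[1],0]
  for n in C:
    print(k,n,proj(n,X)[0].round(1),[l['at'].round(1).tolist() if hasattr(l['at'],'round') else l['at'] for l in lm[n,k]])
im=get_image('side');cv2.imwrite('pics/sz.png',cv2.resize(im[245:300,185:245,::-1],None,fx=10,fy=10,interpolation=2))
for z in(.045,.083,.09):
  for r in (-.01,.01):
    cam=-C['side']['R'].T@C['side']['t'];d=np.array([F[0],F[1],z])-cam;w=np.cross(d,[0,0,1]);w/=np.linalg.norm(w)
    print(z,r,(proj('side',np.array([F[0],F[1],z])+w*r)[0]-[185,245]+.5)*10)
"
```

```text
pin side [209.2 274.3] [[207.2, 271.9], [116.4, 316.4]]
pin top [203.3 214.9] [[204.7, 218.7]]
seat side [225.3 269.6] [[220.5, 193.0], [223.0, 264.8], [210.1, 271.9]]
seat top [220.3 217.4] [[222.2, 217.0]]
clamp_pivot side [200.4 243.8] [[200.9, 242.1], [118.2, 313.5], [223.6, 268.9]]
clamp_pivot top [224.1 184.4] [[226.2, 187.9]]
fixture side [226.9 280.4] [[229.0, 278.2], [289.5, 238.4], [185.9, 249.0]]
fixture top [222.7 218.2] [[221.4, 217.4]]
0.045 -0.01 [366.21349777 256.96379475]
0.045 0.01 [449.58302509 244.05002387]
0.083 -0.01 [350.97911777 159.24689502]
0.083 0.01 [436.82330049 146.1923601 ]
0.09 -0.01 [348.08257238 140.61183342]
0.09 0.01 [434.39752191 127.53227076]
```

View pics/sz.png

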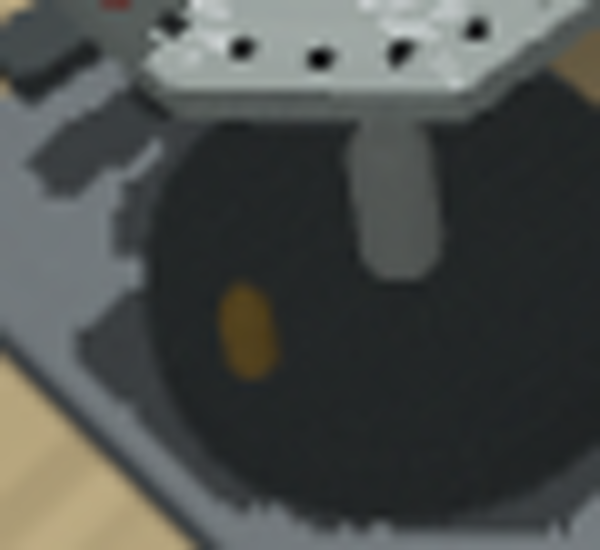

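```bash
cat >> mv.py <<'E'
F=F+np.array([.0005,.0007,0])
E
python3 -c "
from mv import *
pp,RR=tool_of_plate(FM(),np.array([F[0],F[1],.1]));plan(pp,RR,step=.6)"
```

```text
7 rows; end err mm [-0.02  0.06 -0.02]
[0.1,-0.02,0.57],[0.0,-0.0,-0.0]
[0.11,-0.01,0.56],[0.0,-0.0,-0.0]
[0.1,-0.02,0.57],[0.0,-0.0,-0.0]
[0.1,-0.01,0.56],[0.0,-0.01,-0.01]
[0.1,-0.02,0.57],[0.0,0.0,0.0]
[0.11,-0.01,0.56],[0.0,0.0,0.0]
[0.1,-0.02,0.57],[0.0,-0.0,0.0]
```

drive_tool([
  [[0.1,-0.02,0.57],[0,0,0],1],
  [[0.11,-0.02,0.57],[0,0,0],1],
  [[0.1,-0.01,0.57],[0,0,0],1],
  [[0.1,-0.02,0.57],[0,-0.01,0],1],
  [[0.1,-0.01,0.57],[0,0,0],1],
  [[0.11,-0.02,0.56],[0,0,0],1],
  [[0.1,-0.01,0.56],[0,0,0],1],
  [[0,0,0],[0,0,0],1],
  [[0,0,0],[0,0,0],1],
  [[0,0,0],[0,0,0],1],
])

```text
clock: 11.35
tool_pos: [0.5253, 0.2021, 0.3115]
orientation: [-0.007, 0.994, -0.072, -0.087]
ft_force: [0.5, -0.1, -4.6]
opening: 0.0398
```

```bash
sed -i 's/,\.18\])/,float(sys.argv[2])])/' look.py; python3 look.py 5 .1
```

```text
11.35 [0.49437896 0.20655636 0.10011387] [-8.29478213 -0.01663334  0.02163062] [-0.19  0.41 -0.33  1.88  0.03  1.02 -2.23] 0.0398428957428953 [ 0.51704794 -0.12499777 -4.60611216] [ 0.01353572 -0.35920275  0.05232072]
1 rows; end err mm [ 0.05  0.02 -0.07]
[-0.0,0.04,0.01],[-0.0,-0.0,-0.0]
```

View pics/s5.png

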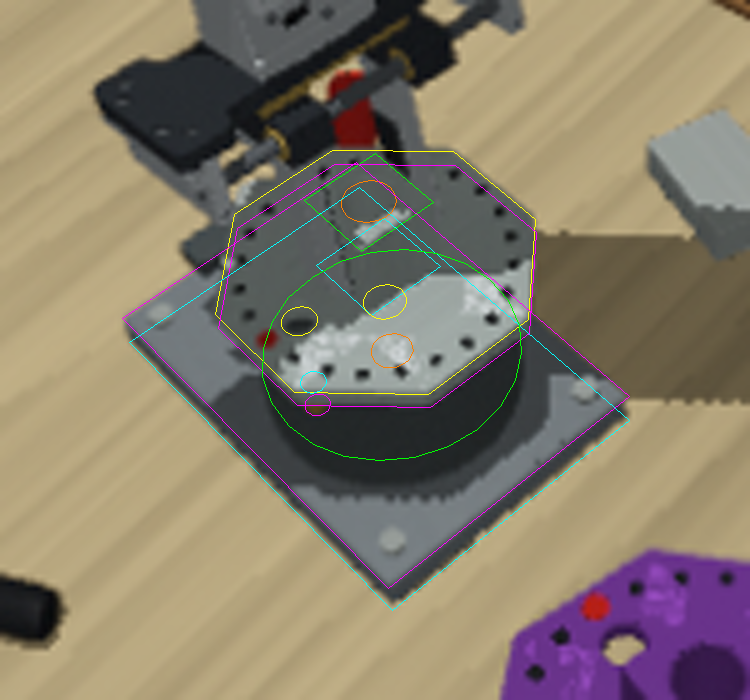

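```bash
python3 -c "
from mv import *
p,R,s=cur();M,t=plate_now(p,R)
im=get_image('side');c=proj('side',t)[0];print(c)
x0,y0=int(c[0])-36,int(c[1])-32
cv2.imwrite('pics/z5.png',cv2.resize(im[y0:y0+60,x0:x0+72,::-1],None,fx=10,fy=10,interpolation=2))
f=lambda X:((proj('side',X)-[x0,y0]+.5)*10-.5).round().tolist()
print('hole',f(M.apply([0,.045,.01])+t));print(f(plate_lines(M,t)[0]));print(f(plate_lines(M,t)[1]))"
```

```text
[222.45289761 255.3193454 ]
hole [[208.0, 410.0]]
[[78.0, 198.0], [39.0, 397.0], [198.0, 553.0], [467.0, 557.0], [667.0, 407.0], [680.0, 206.0], [516.0, 72.0], [274.0, 69.0]]
[[84.0, 225.0], [45.0, 424.0], [204.0, 579.0], [470.0, 584.0], [668.0, 435.0], [681.0, 234.0], [519.0, 100.0], [279.0, 97.0]]
```

View pics/z5.png

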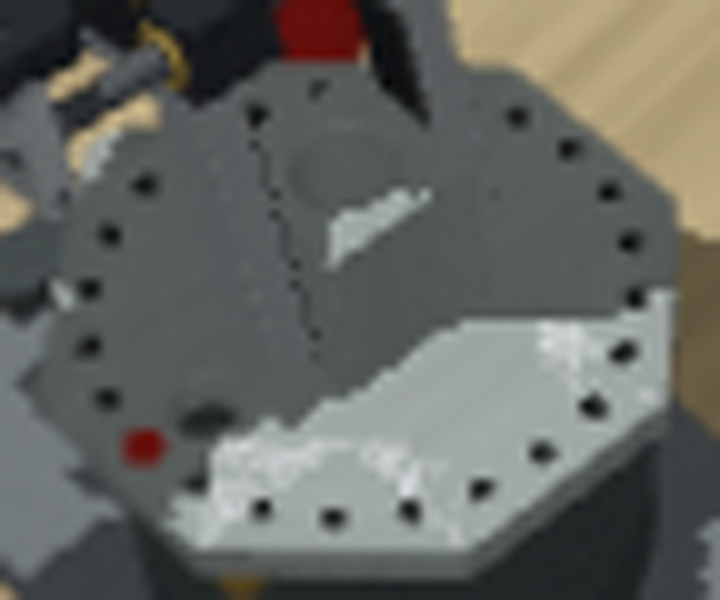

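```bash
python3 -c "
from mv import *
pp,RR=tool_of_plate(FM(),np.array([F[0]+.0002,F[1]+.0002,.076]));plan(pp,RR,step=.12)"
```

```text
11 rows; end err mm [ 0.07 -0.03  0.08]
[0.02,0.0,0.11],[-0.0,-0.0,0.0]
[0.02,0.01,0.11],[-0.0,-0.0,0.0]
[0.02,-0.0,0.11],[-0.0,-0.0,0.0]
[0.02,0.0,0.11],[-0.0,-0.0,0.0]
[0.02,0.0,0.11],[-0.0,-0.01,0.0]
[0.02,0.01,0.11],[-0.0,0.0,0.0]
[0.02,-0.0,0.11],[-0.0,0.0,0.0]
[0.02,0.0,0.11],[-0.01,0.0,0.0]
[0.02,0.0,0.11],[0.0,0.0,0.0]
[0.02,0.01,0.11],[0.0,-0.0,0.0]
[0.02,-0.0,0.1],[0.0,-0.0,0.0]
```

drive_tool([
  [[0.02,0,0.11],[0,0,0],1],
  [[0.02,0.01,0.11],[0,0,0],1],
  [[0.02,0,0.11],[0,0,0],1],
  [[0.02,0,0.11],[0,0,0],1],
  [[0.02,0,0.11],[0,0,0],1],
  [[0.02,0.01,0.11],[0,0,0],1],
  [[0.02,0,0.11],[0,0,0],1],
])

```text
clock: 12.08
tool_pos: [0.5251, 0.2016, 0.2953]
orientation: [-0.006, 0.994, -0.072, -0.087]
ft_force: [-0.4, -0.2, -5.3]
opening: 0.0395
```

drive_tool([
  [[0.02,0,0.11],[0,0,0],1],
  [[0.02,0,0.11],[0,0,0],1],
  [[0.02,0.01,0.11],[0,0,0],1],
  [[0.02,0,0.1],[0,0,0],1],
  [[0,0,0],[0,0,0],1],
  [[0,0,0],[0,0,0],1],
])

```text
clock: 12.58
tool_pos: [0.5252, 0.2014, 0.2867]
orientation: [-0.006, 0.994, -0.072, -0.087]
ft_force: [0.2, -0.0, -4.3]
opening: 0.04
```

```bash
python3 look.py 6 .076
```

```text
12.5833 [0.49412936 0.20573271 0.07531169] [-8.29815826e+00  1.22220458e-02  1.14929644e-03] [-0.19  0.44 -0.32  1.89  0.04  0.97 -2.24] 0.0399982895561182 [ 0.18969313 -0.0293228  -4.34939283] [-0.05415125 -0.35585045 -0.00077873]
1 rows; end err mm [-0.03  0.05 -0.07]
[-0.01,0.0,-0.03],[-0.0,0.0,-0.0]
```

drive_tool([
  [[0.02,0,0.1],[0,0,0],1],
  [[0.02,0,0.1],[0,0,0],1],
  [[0.02,0,0.1],[0,0,0],1],
  [[0.02,0,0.1],[0,0,0],1],
  [[0.01,0,0.1],[0,0,0],1],
  [[0.02,0,0.1],[0,0,0],1],
])

```text
clock: 13.18
tool_pos: [0.5252, 0.2014, 0.2743]
orientation: [-0.006, 0.994, -0.072, -0.087]
ft_force: [0.8, 1.0, -5.4]
opening: 0.0395
```

```bash
python3 look.py 7 .046
```

```text
13.1833 [0.49418527 0.205738   0.06292168] [-8.29440786e+00  9.60438934e-03  1.07185653e-03] [-0.2   0.46 -0.32  1.9   0.04  0.95 -2.24] 0.0395455527451538 [ 0.75910037  0.99358894 -5.38636428] [ 0.0177713  -0.36493532  0.02730422]
2 rows; end err mm [-0.02  0.07  0.08]
[0.07,0.0,0.42],[-0.0,0.0,-0.0]
[0.07,0.0,0.41],[-0.0,0.0,-0.0]
```

View pics/s7.png

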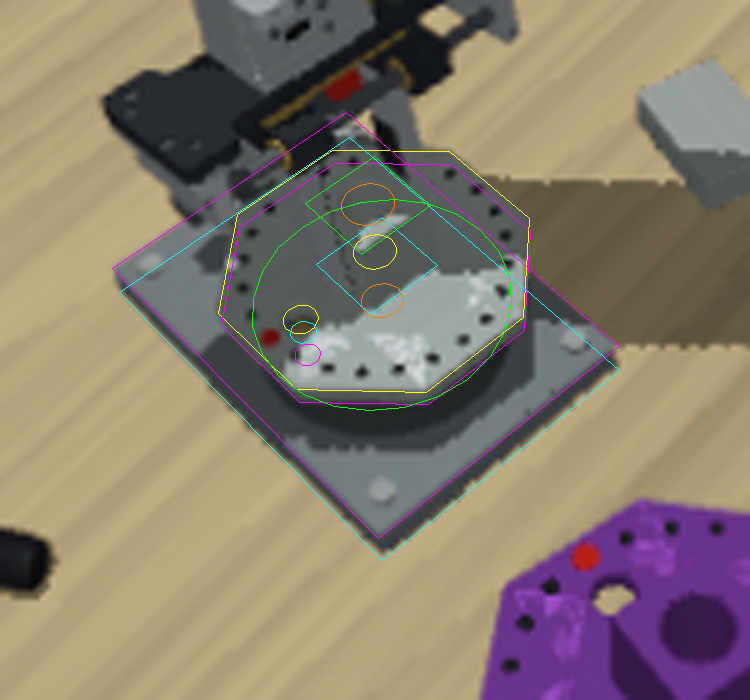

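drive_tool([
  [[0.02,0,0.1],[0,0,0],1],
  [[0.02,0,0.1],[0,0,0],1],
  [[0.01,0,0.1],[0,0,0],1],
  [[0.02,0,0.1],[0,0,0],1],
  [[0.02,0,0.1],[0,0,0],1],
  [[0.02,0,0.1],[0,0,0],1],
  [[0,0,0],[0,0,0],1],
])

```text
clock: 13.87
tool_pos: [0.5253, 0.2013, 0.2619]
orientation: [-0.006, 0.994, -0.072, -0.087]
ft_force: [-0.0, -1.2, -5.0]
opening: 0.04
```

```bash
python3 look.py 8 .045
```

```text
13.8667 [0.49412762 0.20562224 0.05054536] [-8.29539063  0.03144744 -0.01089843] [-0.2   0.47 -0.32  1.91  0.05  0.92 -2.24] 0.039985626446059803 [-0.04994705 -1.23744987 -5.00447811] [-0.01165476 -0.35392179  0.02469746]
1 rows; end err mm [-0.01 -0.01  0.07]
[0.04,-0.0,0.27],[0.0,0.01,-0.0]
```

Sliding freely. I'll go down to the seat in about 0.6 mm rows.

drive_tool([
  [[0.01,0,0.06],[0,0,0],1],
  [[0.01,0,0.06],[0,0,0],1],
  [[0.01,0,0.05],[0,0,0],1],
  [[0,0,0.03],[0,0,0],1],
  [[0.01,0,0.03],[0,0,0],1],
  [[0,0,0],[0,0,0],1],
])

```text
clock: 14.47
tool_pos: [0.5253, 0.2014, 0.2576]
orientation: [-0.006, 0.994, -0.072, -0.087]
ft_force: [-0.5, 0.2, -6.2]
opening: 0.0397
```

drive_tool([
  [[0,0,0.03],[0,0,0],1],
  [[0.01,0,0.03],[0,0,0],1],
  [[0,0,0],[0,0,0],1],
])

```text
clock: 14.72
tool_pos: [0.5253, 0.2013, 0.2564]
orientation: [-0.006, 0.994, -0.072, -0.087]
ft_force: [-0.3, -0.8, -5.3]
opening: 0.04
```

```bash
python3 look.py 9 .045
```

```text
14.7167 [0.4942929  0.20572162 0.04502215] [-8.29737616e+00  5.97964158e-03  3.97959206e-03] [-0.2   0.48 -0.32  1.91  0.05  0.91 -2.24] 0.03997917987020645 [-0.3231915  -0.78828765 -5.25478818] [-0.00104128 -0.35495177 -0.05168814]
1 rows; end err mm [0.01 0.05 0.05]
[-0.01,0.0,0.0],[-0.0,0.0,-0.0]
```

No contact yet, since the wrist still carries about 5 N. I'll continue in small steps.

drive_tool([
  [[0,0,0.03],[0,0,0],1],
  [[0.01,0,0.03],[0,0,0],1],
  [[0,0,0],[0,0,0],1],
])

```text
clock: 15.07
tool_pos: [0.5253, 0.2014, 0.2557]
orientation: [-0.006, 0.994, -0.072, -0.087]
ft_force: [-2.1, -1.2, 2.8]
opening: 0.0398
```

drive_tool([
  [[0,0,0.03],[0,0,0],1],
  [[0.01,0,0.03],[0,0,0],1],
  [[0,0,0],[0,0,0],1],
])

```text
clock: 15.32
tool_pos: [0.5254, 0.2014, 0.2557]
orientation: [-0.006, 0.994, -0.072, -0.087]
ft_force: [-7.8, -5.7, 26.1]
opening: 0.0399
```

drive_tool([
  [[0,0,-0.03],[0,0,0],1],
  [[-0.01,0,-0.02],[0,0,0],1],
  [[0,0,0],[0,0,0],1],
])

```text
clock: 15.57
tool_pos: [0.5253, 0.2014, 0.2557]
orientation: [-0.006, 0.994, -0.072, -0.087]
ft_force: [-3.1, -3.2, 11.2]
opening: 0.0399
```

```bash
python3 look.py 10 .0443
```

```text
15.5667 [0.4943583  0.20577833 0.04435151] [-8.30001370e+00 -1.42386789e-02  7.91835710e-03] [-0.2   0.48 -0.32  1.91  0.05  0.91 -2.24] 0.03987911639349942 [-3.11088088 -3.16489509 11.16430044] [-0.40369566  1.07888727  0.12330436]
1 rows; end err mm [-0.03 -0.09  0.09]
[-0.01,0.01,0.0],[-0.0,-0.0,-0.0]
```

View pics/s10.png

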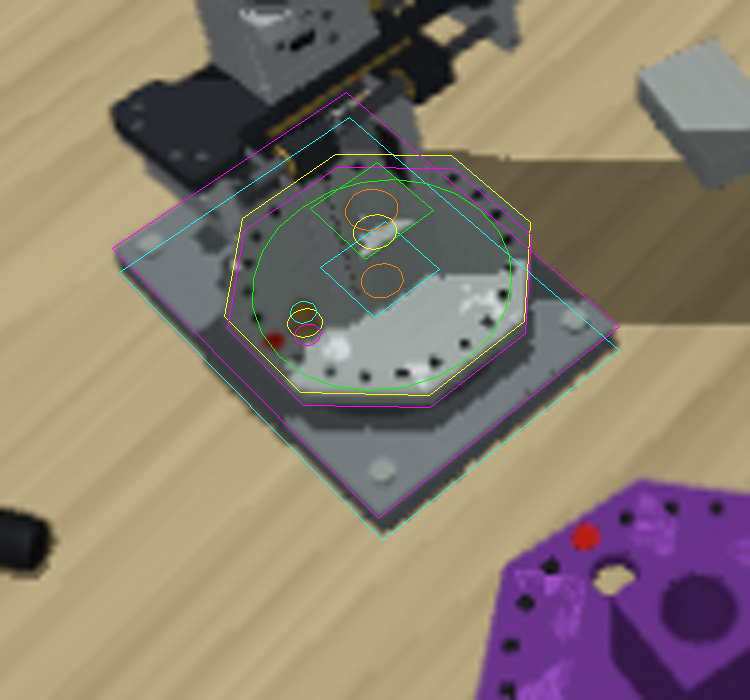

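drive_tool([
  [[0,0,-0.02],[0,0,0],1],
  [[0,0,0],[0,0,0],1],
  [[0,0,0],[0,0,0],1],
], squeeze=4)

```text
clock: 15.92
tool_pos: [0.5254, 0.2014, 0.2557]
orientation: [-0.006, 0.994, -0.072, -0.087]
ft_force: [-2.5, -1.5, 7.0]
opening: 0.04
```

drive_tool([
  [[0,0,0],[0,0,0],0.1],
  [[0,0,0],[0,0,0],0],
  [[0,0,0],[0,0,0],-0.2],
  [[0,0,0],[0,0,0],-0.4],
  [[0,0,0],[0,0,0],-0.5],
  [[0,0,0],[0,0,0],-0.5],
  [[0,0,0],[0,0,0],-0.5],
])

```text
clock: 16.5
tool_pos: [0.5253, 0.2002, 0.2552]
orientation: [-0.005, 0.994, -0.072, -0.087]
ft_force: [-1.5, -7.9, 2.7]
opening: 0.0635
```

```bash
python3 -c "
from mv import *
p,R,s=cur();print(s['clock'],s['ft_force'],s['opening']);plan(p+[0,0,.12],R,step=.6)"
```

```text
16.5 [-1.48176502 -7.93006124  2.66207201] 0.06349363497367
10 rows; end err mm [-0.06  0.03  0.05]
[-0.1,0.0,-0.59],[0.0,0.0,0.0]
[-0.11,0.0,-0.59],[0.0,0.0,0.0]
[-0.1,0.0,-0.59],[0.0,0.0,0.0]
[-0.11,0.0,-0.59],[0.0,0.0,0.0]
[-0.1,0.01,-0.59],[0.0,0.0,0.0]
[-0.11,-0.0,-0.59],[0.0,0.0,0.0]
[-0.1,-0.0,-0.6],[0.0,0.0,0.0]
[-0.11,-0.0,-0.59],[0.0,0.0,0.0]
[-0.1,-0.0,-0.59],[0.0,0.0,0.0]
[-0.11,0.0,-0.59],[0.0,0.0,0.0]
```

drive_tool([
  [[0,0,0],[0,0,0],-0.5],
])

```text
clock: 16.58
tool_pos: [0.5253, 0.2002, 0.2552]
orientation: [-0.005, 0.994, -0.072, -0.087]
ft_force: [-1.0, -7.7, 1.2]
opening: 0.0636
```

```bash
python3 look.py 11 .0443; python3 -c "
from h import *
im=get_image('side');cv2.imwrite('pics/z11.png',cv2.resize(im[170:300,150:290,::-1],None,fx=5,fy=5,interpolation=2))"
```

```text
16.5833 [0.49410831 0.20413803 0.04387238] [-8.33295965  0.0369719  -0.11288618] [-0.2   0.48 -0.32  1.91  0.05  0.91 -2.24] 0.06362649679187825 [-1.03012782 -7.66127993  1.19603669] [-1.74243544  0.23378946  0.34516624]
1 rows; end err mm [0.04 0.07 0.01]
[-0.02,-0.06,-0.02],[0.02,0.01,-0.01]
```

View pics/z11.png

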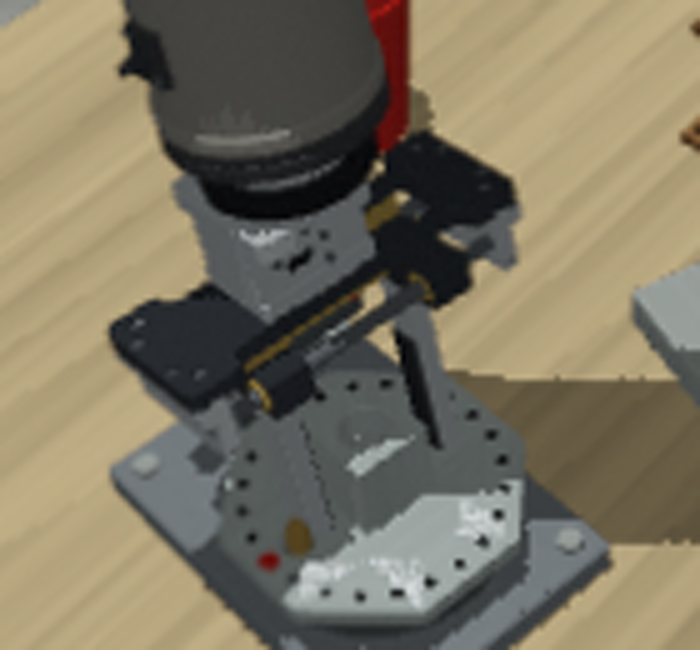

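The pin stands 14 mm proud of the plate, and the +y finger's back rests on it at 64 mm opening. I'll close to about 47 mm and lift straight up.

drive_tool([
  [[0,0,0],[0,0,0],0],
  [[0,0,0],[0,0,0],0],
  [[0,0,0],[0,0,0],0],
  [[0,0,0],[0,0,0],0],
])

```text
clock: 17.07
tool_pos: [0.5254, 0.2016, 0.2555]
orientation: [-0.007, 0.994, -0.072, -0.087]
ft_force: [-0.1, -0.9, -0.1]
opening: 0.0483
```

```bash
python3 -c "
from mv import *
p,R,s=cur();print(s['clock'],p,s['ft_force'],s['opening'])"
```

```text
17.0667 [0.525382   0.20157527 0.25552232] [-0.10778182 -0.9327246  -0.06757757] 0.04830116026986233
```

drive_tool([
  [[-0.02,0,-0.1],[0,0,0],0],
  [[-0.03,0,-0.2],[0,0,0],0],
  [[-0.05,0,-0.3],[0,0,0],0],
  [[-0.07,0,-0.4],[0,0,0],0],
  [[-0.1,0,-0.59],[0,0,0],0],
  [[-0.11,0,-0.6],[0,0,0],0],
  [[-0.1,0,-0.6],[0,0,0],0],
  [[-0.11,0,-0.6],[0,0,0],0],
  [[-0.1,0,-0.6],[0,0,0],0],
  [[-0.11,0,-0.6],[0,0,0],0],
  [[-0.1,0,-0.6],[0,0,0],0],
  [[-0.1,0,-0.6],[0,0,0],0],
])

```text
clock: 18.07
tool_pos: [0.5257, 0.2012, 0.3743]
orientation: [-0.006, 0.994, -0.072, -0.087]
ft_force: [-0.1, 0.6, 0.4]
opening: 0.0468
```

```bash
python3 -c "
from mv import *
p,R,s=cur();print(s['clock'],p,s['q'].round(2),s['ft_force'],s['opening'])
L=plate_lines(FM(),np.array([F[0],F[1],.045]))
overlay('side',L,(222,255),(75,65),5,'pics/s12.png')
overlay('top',L,(222,212),(75,60),5,'pics/t12.png')"
```

```text
18.0667 [0.52572204 0.20122901 0.37434394] [-0.18  0.34 -0.33  1.82  0.    1.14 -2.22] [-0.1476824   0.62487642  0.42141961] 0.04684839546054329
```

View pics/s12.png

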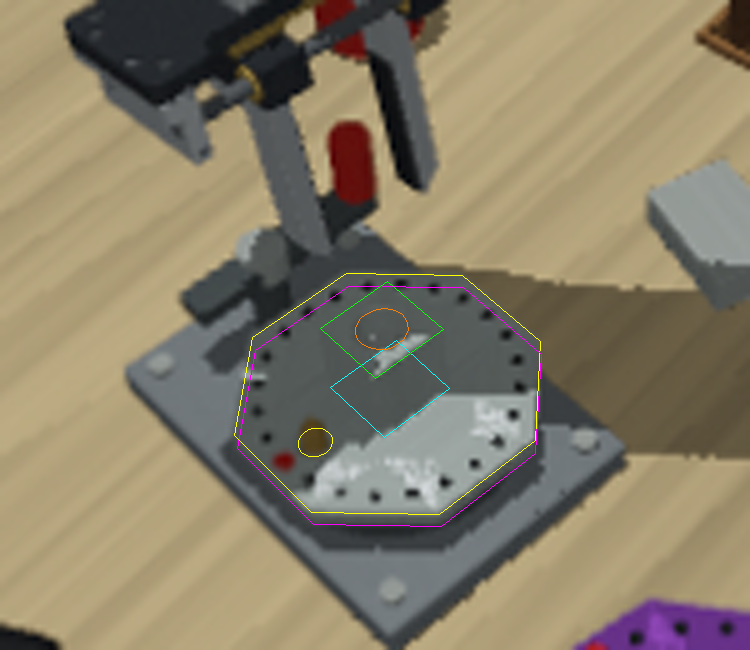

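View pics/t12.png

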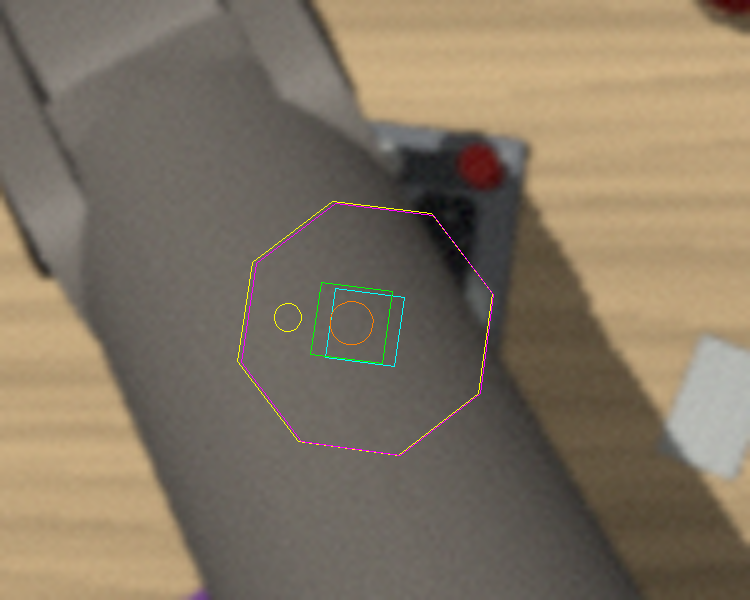

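```bash
cat >> mv.py <<'E'
def knobpose(th,z,rr=.06):
    c,s=np.cos(th),np.sin(th); A=FM()*Ro.from_euler("z",th)
    R=A*Ro.from_matrix(np.array([[0,1,0],[1,0,0],[0,0,-1.]]))
    k=FM().apply([.095+rr*s,-rr*c,0])+[F[0],F[1],0]
    return k+[0,0,z+.18],R
E
python3 -c "
from mv import *
p,R=knobpose(0,.17);print(p,(cur()[1].inv()*R).as_rotvec(degrees=True)); plan(p,R,step=.9)
print(proj('side',knobpose(0,.111-.18)[0]),proj('top',knobpose(0,.111-.18)[0]))"
```

```text
[0.57946509 0.1326055  0.35      ] [ -7.81915232   7.672001   -89.74405027]
21 rows; end err mm [-0.07  0.02  0.03]
[0.16,0.14,0.03],[-0.07,0.07,-0.85]
[0.14,0.16,0.04],[-0.08,0.08,-0.86]
[0.14,0.16,0.04],[-0.07,0.07,-0.85]
[0.12,0.18,0.04],[-0.08,0.07,-0.86]
[0.1,0.18,0.04],[-0.07,0.08,-0.85]
[0.1,0.19,0.04],[-0.08,0.07,-0.86]
[0.08,0.2,0.04],[-0.07,0.07,-0.85]
[0.06,0.2,0.05],[-0.08,0.07,-0.86]
[0.05,0.2,0.05],[-0.07,0.08,-0.85]
[0.03,0.21,0.05],[-0.07,0.07,-0.86]
[0.01,0.21,0.05],[-0.08,0.07,-0.85]
[0.0,0.21,0.05],[-0.07,0.08,-0.86]
[-0.01,0.21,0.06],[-0.08,0.07,-0.85]
[-0.03,0.21,0.05],[-0.07,0.07,-0.86]
[-0.05,0.2,0.06],[-0.08,0.08,-0.85]
[-0.06,0.2,0.06],[-0.07,0.07,-0.86]
[-0.08,0.19,0.05],[-0.08,0.07,-0.85]
[-0.09,0.19,0.06],[-0.07,0.08,-0.85]
[-0.11,0.17,0.06],[-0.07,0.07,-0.86]
[-0.12,0.17,0.06],[-0.08,0.07,-0.85]
[-0.13,0.16,0.06],[-0.07,0.07,-0.86]
[[216.9684226  217.17642513]] [[242.50604551 184.50436597]]
```

drive_tool([
  [[0.16,0.14,0.03],[-0.07,0.07,-0.85],-0.3],
  [[0.14,0.16,0.04],[-0.08,0.08,-0.86],-0.3],
  [[0.14,0.16,0.04],[-0.07,0.07,-0.85],-0.3],
  [[0.12,0.18,0.04],[-0.08,0.07,-0.86],-0.3],
  [[0.1,0.18,0.04],[-0.07,0.08,-0.85],-0.3],
  [[0.1,0.19,0.04],[-0.08,0.07,-0.86],-0.3],
  [[0.08,0.2,0.04],[-0.07,0.07,-0.85],-0.3],
  [[0.06,0.2,0.05],[-0.08,0.07,-0.86],-0.3],
  [[0.05,0.2,0.05],[-0.07,0.08,-0.85],-0.3],
  [[0.03,0.21,0.05],[-0.07,0.07,-0.86],-0.3],
  [[0.01,0.21,0.05],[-0.08,0.07,-0.85],-0.3],
])

```text
clock: 19.08
tool_pos: [0.5536, 0.1649, 0.3592]
orientation: [-0.004, 0.941, 0.335, -0.046]
ft_force: [0.6, -0.2, 0.2]
opening: 0.0614
```

drive_tool([
  [[0,0.21,0.05],[-0.07,0.08,-0.86],-0.3],
  [[-0.01,0.21,0.06],[-0.08,0.07,-0.85],-0.3],
  [[-0.03,0.21,0.05],[-0.07,0.07,-0.86],-0.3],
  [[-0.05,0.2,0.06],[-0.08,0.08,-0.85],-0.3],
  [[-0.06,0.2,0.06],[-0.07,0.07,-0.86],-0.3],
  [[-0.08,0.19,0.05],[-0.08,0.07,-0.85],-0.3],
  [[-0.09,0.19,0.06],[-0.07,0.08,-0.85],-0.3],
  [[-0.11,0.17,0.06],[-0.07,0.07,-0.86],-0.3],
  [[-0.12,0.17,0.06],[-0.08,0.07,-0.85],-0.3],
  [[-0.13,0.16,0.06],[-0.07,0.07,-0.86],-0.3],
  [[0,0,0],[0,0,0],-0.3],
  [[0,0,0],[0,0,0],-0.3],
])

```text
clock: 20.08
tool_pos: [0.5789, 0.1321, 0.3473]
orientation: [-0.001, 0.757, 0.653, -0.002]
ft_force: [-0.3, 0.3, 0.5]
opening: 0.0609
```

```bash
python3 -c "
from mv import *
p,R,s=cur();print(s['clock'],p,s['q'].round(2),s['ft_force'],s['opening'])
plan(*knobpose(0,.17));plan(*knobpose(0,.098),step=.6)
im=get_image('side');cv2.imwrite('pics/z13.png',cv2.resize(im[160:300,150:290,::-1],None,fx=5,fy=5,interpolation=2))"
```

```text
20.0833 [0.57887211 0.13207744 0.34726425] [ 0.12  0.41 -0.57  1.82  0.26  0.99 -0.7 ] [-0.25140037  0.3033135   0.50808252] 0.06092063385511984
1 rows; end err mm [-0.1   0.01  0.06]
[0.03,0.02,-0.14],[-0.04,0.02,-0.03]
6 rows; end err mm [-0.08 -0.08  0.06]
[0.01,0.01,0.58],[-0.01,0.0,-0.01]
[0.0,0.0,0.57],[-0.0,0.01,-0.0]
[0.01,0.01,0.58],[-0.01,0.0,-0.01]
[0.0,0.0,0.58],[-0.01,0.01,-0.0]
[0.01,0.01,0.58],[-0.01,-0.0,-0.01]
[0.0,0.0,0.57],[-0.0,0.0,-0.0]
```

View pics/z13.png

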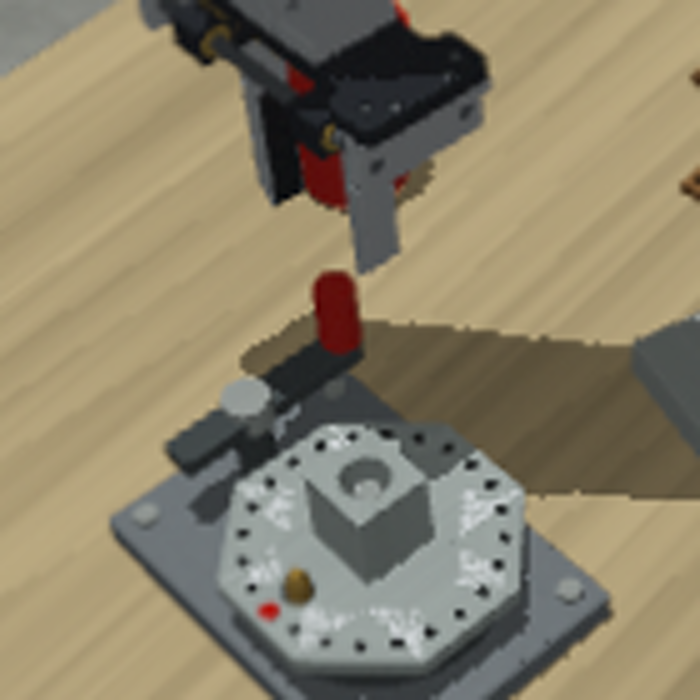

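drive_tool([
  [[0.01,0.01,0.58],[-0.01,0.01,-0.01],-0.3],
  [[0,0,0.57],[-0.01,0.01,-0.01],-0.3],
  [[0.01,0.01,0.58],[-0.01,0,-0.01],-0.3],
  [[0.01,0,0.58],[0,0,0],-0.3],
  [[0,0,0.58],[0,0,0],-0.3],
  [[0,0,0.5],[0,0,0],-0.3],
  [[0,0,0],[0,0,0],-0.3],
])

```text
clock: 20.72
tool_pos: [0.5787, 0.1327, 0.2773]
orientation: [-0.001, 0.755, 0.655, -0.001]
ft_force: [-0.1, -1.0, 0.1]
opening: 0.0606
```

drive_tool([
  [[0,0,0],[0,0,0],0.2],
  [[0,0,0],[0,0,0],0.35],
  [[0,0,0],[0,0,0],1],
  [[0,0,0],[0,0,0],1],
  [[0,0,0],[0,0,0],1],
  [[0,0,0],[0,0,0],1],
  [[0,0,0],[0,0,0],1],
  [[0,0,0],[0,0,0],1],
], squeeze=5)

```text
clock: 21.38
tool_pos: [0.5794, 0.1329, 0.2802]
orientation: [0.0, 0.755, 0.655, 0.0]
ft_force: [0.2, -0.0, 3.5]
opening: 0.0221
```

```bash
python3 -c "
from mv import *
p,R,s=cur();print(s['clock'],p,s['q'].round(2),s['ft_force'],s['opening'])
im=get_image('side');cv2.imwrite('pics/z14.png',cv2.resize(im[160:300,150:290,::-1],None,fx=5,fy=5,interpolation=2))"
```

```text
21.3833 [0.57942056 0.13288175 0.280168  ] [ 0.09  0.49 -0.54  1.87  0.32  0.87 -0.75] [ 2.23438194e-01 -3.38678912e-03  3.54635231e+00] 0.022112896087420335
```

View pics/z14.png

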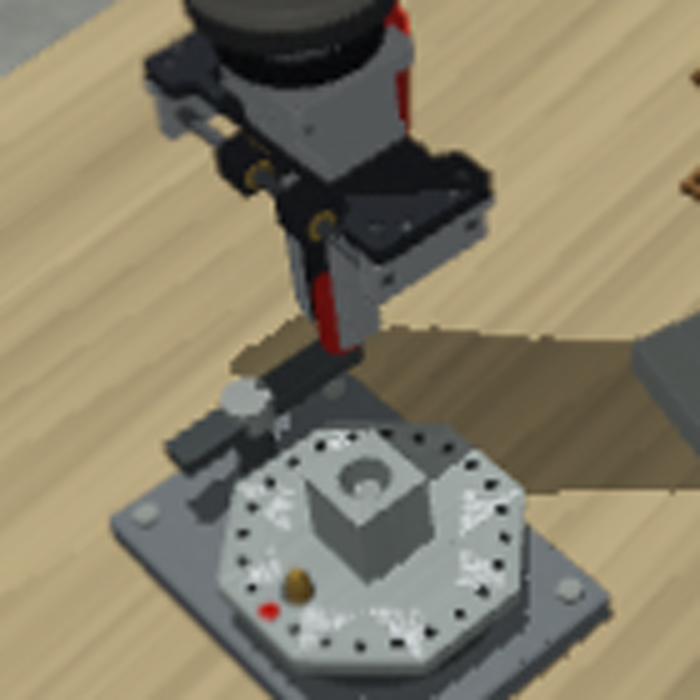

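drive_tool([
  [[0.003,0.098,0],[0,0,-0.375],1],
  [[0.003,0.098,0],[0,0,-0.375],1],
  [[0.006,0.196,0],[0,0,-0.75],1],
  [[0.006,0.196,0],[0,0,-0.75],1],
  [[0.006,0.196,0],[0,0,-0.75],1],
  [[0.006,0.196,0],[0,0,-0.75],1],
])

```text
clock: 21.93
tool_pos: [0.5991, 0.1335, 0.2801]
orientation: [-0.0, 0.637, 0.771, 0.0]
ft_force: [-0.9, 0.8, 4.5]
opening: 0.022
```

```bash
cat > kn.py <<'E'
from mv import *
p,R,s=cur();k=FM().inv().apply(p-[F[0],F[1],0]);d=k-[.095,0,0]
print(s['clock'],'rad',np.hypot(d[0],d[1]),'th',np.arctan2(d[0],-d[1]),'toolth',(FM().inv()*R*knobpose(0,0)[1].inv()*FM()).as_rotvec(),s['q'].round(2),s['ft_force'],s['moment'],s['opening'])
E
python3 kn.py
```

```text
21.9333 rad 0.059530655328380436 th 0.33035471111029335 toolth [ 2.64715093e-04 -1.68381451e-04  3.33288403e-01] [ 0.14  0.53 -0.61  1.82  0.38  0.9  -0.45] [-0.91926236  0.84544391  4.46162881] [ 0.29209434  0.15827205 -0.05628298] 0.022044344105740354
```

drive_tool([
  [[0.006,0.196,0],[0,0,-0.75],1],
  [[0.006,0.196,0],[0,0,-0.75],1],
  [[0.006,0.196,0],[0,0,-0.75],1],
  [[0.006,0.196,0],[0,0,-0.75],1],
  [[0.006,0.196,0],[0,0,-0.75],1],
  [[0.006,0.196,0],[0,0,-0.75],1],
  [[0.006,0.196,0],[0,0,-0.75],1],
  [[0.006,0.196,0],[0,0,-0.75],1],
])

```text
clock: 22.6
tool_pos: [0.627, 0.1472, 0.2802]
orientation: [-0.0, 0.416, 0.909, 0.0]
ft_force: [-1.5, 2.2, 3.6]
opening: 0.0216
```

```bash
python3 kn.py
```

```text
22.6 rad 0.05928653723718547 th 0.8594239903258541 toolth [ 6.47562465e-04 -1.36778100e-04  8.57081196e-01] [ 0.19  0.61 -0.71  1.75  0.47  0.97  0.  ] [-1.54231893  2.17571314  3.62987478] [ 0.46209837  0.39920626 -0.05527877] 0.021644529479688333
```

drive_tool([
  [[0.006,0.196,0],[0,0,-0.75],1],
  [[0.006,0.196,0],[0,0,-0.75],1],
  [[0.006,0.196,0],[0,0,-0.75],1],
  [[0.006,0.196,0],[0,0,-0.75],1],
  [[0.006,0.196,0],[0,0,-0.75],1],
  [[0.006,0.196,0],[0,0,-0.75],1],
  [[0.006,0.196,0],[0,0,-0.75],1],
  [[0.006,0.196,0],[0,0,-0.75],1],
  [[0.003,0.098,0],[0,0,-0.375],1],
  [[0,0,0],[0,0,0],1],
])

```text
clock: 23.43
tool_pos: [0.645, 0.1749, 0.2801]
orientation: [-0.0, 0.151, 0.989, 0.0]
ft_force: [-2.5, 0.5, 5.3]
opening: 0.022
```

```bash
python3 kn.py
```

```text
23.4333 rad 0.059384166061965976 th 1.4237760489330786 toolth [ 9.28563391e-04 -2.30812491e-04  1.41316096e+00] [ 0.21  0.68 -0.83  1.68  0.57  1.03  0.47] [-2.54600405  0.54183753  5.29068871] [0.30152969 0.36842015 0.01234686] 0.02204421124560377
```

drive_tool([
  [[0.001,0.08,0],[0,0,-0.3],1],
  [[0.001,0.08,0],[0,0,-0.3],1],
  [[0.001,0.08,0],[0,0,-0.3],1],
  [[0.001,0.08,0],[0,0,-0.3],1],
  [[0,0.04,0],[0,0,-0.15],1],
  [[0,0,0],[0,0,0],1],
])

```text
clock: 23.93
tool_pos: [0.6467, 0.1816, 0.2801]
orientation: [-0.0, 0.093, 0.996, 0.0]
ft_force: [-2.4, 0.9, 4.9]
opening: 0.0218
```

drive_tool([
  [[0,0.03,0],[0,0,-0.12],1],
  [[0,0.03,0],[0,0,-0.12],1],
  [[0,0,0],[0,0,0],1],
])

```text
clock: 24.18
tool_pos: [0.6469, 0.1827, 0.2801]
orientation: [-0.0, 0.083, 0.997, 0.0]
ft_force: [-3.3, 0.8, 5.9]
opening: 0.022
```

```bash
python3 kn.py
```

```text
24.1833 rad 0.05947247094374229 th 1.5585044834414867 toolth [5.92111530e-04 1.39651713e-04 1.54979179e+00] [ 0.22  0.7  -0.85  1.67  0.59  1.05  0.58] [-3.30372795  0.7641092   5.89419094] [ 0.21178705  0.44794032 -0.03772784] 0.02202083965594212
```

Not at the stop yet (tangential force about 1 N). I'll continue in small steps.

drive_tool([
  [[0,0.03,0],[0,0,-0.1],1],
  [[0,0.03,0],[0,0,-0.1],1],
  [[0,0,0],[0,0,0],1],
])

```text
clock: 24.43
tool_pos: [0.647, 0.1838, 0.2801]
orientation: [-0.0, 0.074, 0.997, 0.0]
ft_force: [-1.6, 0.1, 6.0]
opening: 0.0217
```

drive_tool([
  [[0,0.03,0],[0,0,-0.05],1],
  [[0,0.03,0],[0,0,0],1],
  [[0,0,0],[0,0,0],1],
])

```text
clock: 24.68
tool_pos: [0.6472, 0.1845, 0.2801]
orientation: [-0.0, 0.072, 0.997, -0.0]
ft_force: [-3.2, -2.4, 7.6]
opening: 0.022
```

```bash
python3 kn.py
```

```text
24.6833 rad 0.05958527092340302 th 1.5901640438633484 toolth [-1.88134239e-04  1.08215918e-03  1.57050903e+00] [ 0.22  0.7  -0.86  1.67  0.59  1.05  0.6 ] [-3.15873669 -2.35152128  7.6274631 ] [-0.49934932  0.71493016 -0.03968091] 0.021978105220699262
```

Contact with the stop is starting to show (Fy −2.4 N). One more small push to make sure.

drive_tool([
  [[0,0.03,0],[0,0,0],1],
  [[0,0.02,0],[0,0,0],1],
  [[0,0,0],[0,0,0],1],
])

```text
clock: 24.93
tool_pos: [0.6474, 0.1848, 0.2799]
orientation: [-0.0, 0.073, 0.997, -0.001]
ft_force: [-3.4, -5.7, 7.3]
opening: 0.022
```

```bash
python3 kn.py;  python3 -c "
from h import *
im=get_image('side');cv2.imwrite('pics/z15.png',cv2.resize(im[160:300,130:290,::-1],None,fx=5,fy=5,interpolation=2))"
```

```text
24.9333 rad 0.05976069914476351 th 1.5952808066639448 toolth [-1.09041434e-03  2.21477261e-03  1.56988964e+00] [ 0.21  0.7  -0.86  1.67  0.59  1.05  0.59] [-3.41660378 -5.74257577  7.29369704] [-1.40293658  0.81629719 -0.00839543] 0.02201475350535394
```

View pics/z15.png

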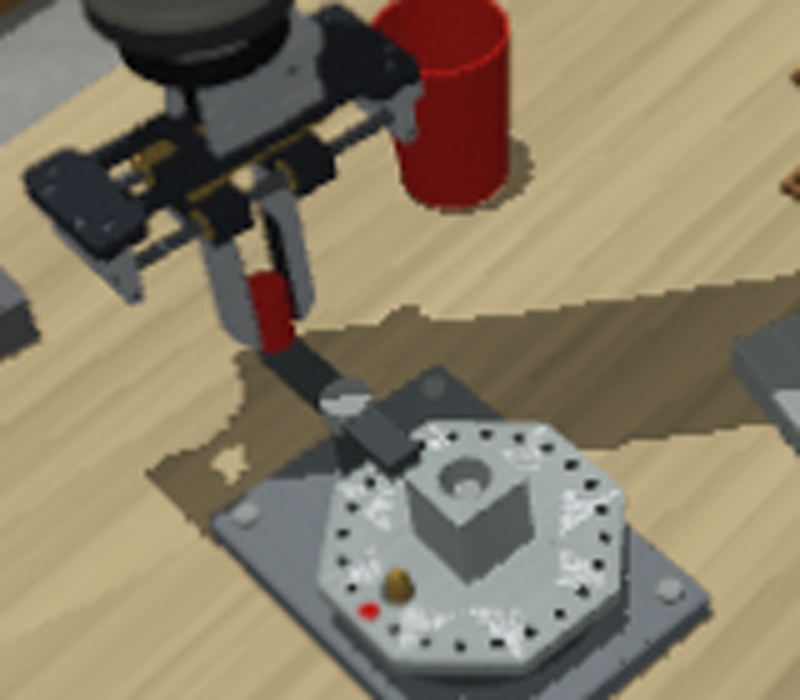

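drive_tool([
  [[0,0.04,0],[0,0,0],1],
  [[0,0.03,0],[0,0,0],1],
  [[0,0,0],[0,0,0],1],
])

```text
clock: 25.23
tool_pos: [0.6477, 0.1856, 0.2798]
orientation: [-0.001, 0.073, 0.997, -0.002]
ft_force: [-3.6, -9.6, 7.7]
opening: 0.023
```

drive_tool([
  [[0,0,0],[0,0,0],0.45],
  [[0,0,0],[0,0,0],0.3],
  [[0,0,0],[0,0,0],0.1],
  [[0,0,0],[0,0,0],-0.1],
  [[0,0,0],[0,0,0],-0.2],
  [[0,0,0],[0,0,0],-0.2],
])

```text
clock: 25.73
tool_pos: [0.6477, 0.1872, 0.2798]
orientation: [-0.0, 0.072, 0.997, 0.0]
ft_force: [0.9, 0.2, -0.4]
opening: 0.0546
```

```bash
python3 kn.py
```

```text
25.7333 rad 0.059772249445314084 th 1.6354994111234773 toolth [3.43110867e-04 6.24274331e-05 1.57081954e+00] [ 0.21  0.7  -0.86  1.67  0.59  1.05  0.59] [ 0.86562849  0.21084712 -0.36439279] [-0.00151192 -0.11197524  0.01981599] 0.05458793566939338
```

Free. I'll raise the tool straight up and check.

drive_tool([
  [[0,0,-0.3],[0,0,0],-0.2],
  [[0,0,-0.6],[0,0,0],-0.2],
  [[0,0,-0.7],[0,0,0],-0.2],
  [[0,0,-0.7],[0,0,0],-0.2],
  [[0,0,-0.7],[0,0,0],-0.2],
  [[0,0,-0.7],[0,0,0],-0.2],
  [[0,0,-0.7],[0,0,0],-0.2],
  [[0,0,-0.7],[0,0,0],-0.2],
  [[0,0,-0.3],[0,0,0],-0.2],
  [[0,0,0],[0,0,0],-0.2],
])

```text
clock: 26.57
tool_pos: [0.648, 0.1872, 0.3899]
orientation: [0.001, 0.073, 0.997, 0.0]
ft_force: [-0.1, -0.6, -0.2]
opening: 0.0561
```

Run:
```python
from mv import *
p,R,s=cur();print(s['clock'],p,s['ft_force'])
def arm(th):
    A=Ro.from_euler('z',th); q=[(-10,-70),(10,-70),(10,45),(-10,45)]
    return FM().apply(A.apply(np.array([(x,y,26) for x,y in q])/1000)+[.095,0,.045])+[F[0],F[1],0]
L=plate_lines(FM(),np.array([F[0],F[1],.045]))+[arm(1.571)]
overlay('side',L,(212,250),(80,70),5,'pics/s16.png')
im=get_image('side');cv2.imwrite('pics/full_s.png',im[:,:,::-1]);cv2.imwrite('pics/full_t.png',get_image('top')[:,:,::-1])
cv2.imwrite('pics/z16.png',cv2.resize(im[175:300,140:270,::-1],None,fx=5,fy=5,interpolation=2))
```

```text
26.5667 [0.64796178 0.18723757 0.38985181] [-0.13317037 -0.56760083 -0.16152222]
```

View pics/s16.png

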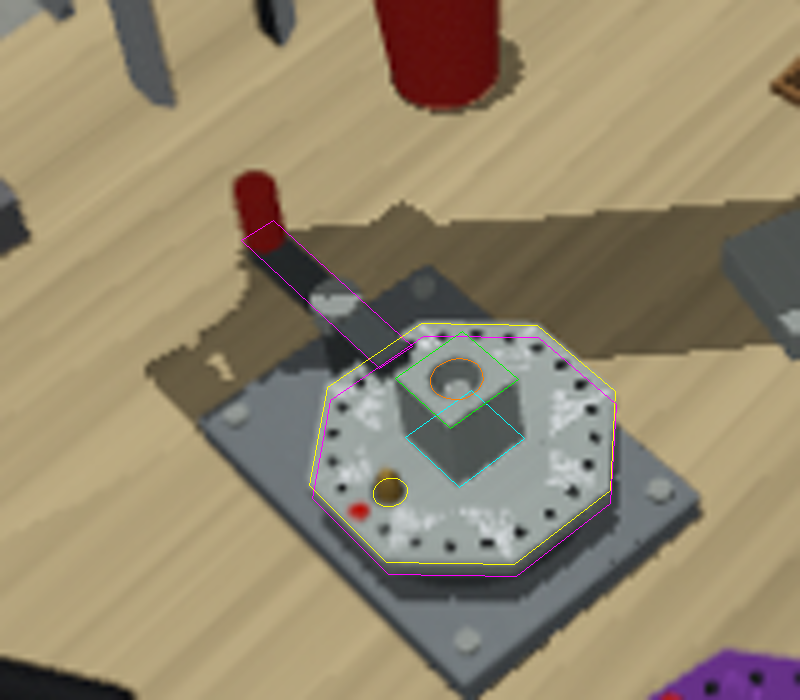

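View pics/z16.png

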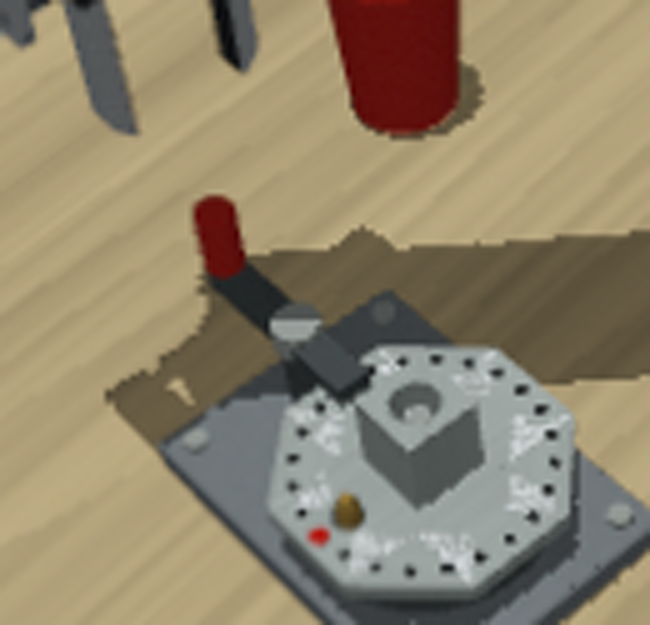

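View pics/full_t.png

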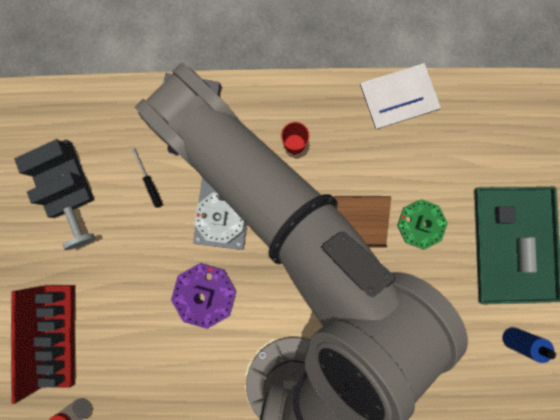

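Run:
```python
from mv import *
for th in (1.45,1.51,1.571,1.63):
    k=knobpose(th,0)[0]; n=FM().apply([.095-.045*np.sin(th),.045*np.cos(th),.071])+[F[0],F[1],0]
    f=lambda X:((proj('side',X)[0]-[132,180]+.5)*5).round(0)
    print(th,f([k[0],k[1],.111]),f([k[0],k[1],.071]),f(n))
im=get_image('side')
for q in("clamp_knob","clamp_nose","clamp_pivot"):print(q,[(((np.array(l['at'])-[132,180]+.5)*5).round(),round(l['p'],2)) for l in landmark_of('side',q)[:2]])
```

```text
1.45 [269. 179.] [281. 234.] [387. 363.]
1.51 [262. 183.] [275. 237.] [392. 360.]
1.571 [256. 186.] [269. 241.] [396. 357.]
1.63 [250. 190.] [263. 245.] [401. 354.]
clamp_knob [(array([259., 210.]), 0.93)]
clamp_nose [(array([400., 343.]), 0.84)]
clamp_pivot [(array([330., 326.]), 0.97)]
```

The knob's top is at about (256,181) in the 5× crop, against (256,186) predicted at 1.571 rad. The nose lies over the rim, the plate outline matches the seated pose, and the bystanders haven't moved. Handing in.

```bash
python3 -c "
from bench import *
print(finish_job()); print(sense()['clock'])"
```

```text
the job is handed in; nothing more can be done
None
the job is handed in; nothing more can be done
```

The index plate is on the fixture, boss upward and fully down over the shaft and pin. The clamp is swung round to its stop with its nose over the rim. I handed in at about 27 s of the 64 s allowed; no verdict was reported.

- **Plate:** I gripped the boss, carried the plate over level, and it slid over the shaft and pin with no side force. It touched the seat gently, then I pressed to about 31 N to confirm it was home. The seated outline matches the side picture to within about 1 px, with the pin showing through its hole beside the red dot. My height estimate at contact was 44.4 mm against the nominal 45, within the calibration error.
- **Clamp:** I turned it by the knob until the stop pushed back with about 10 N, then let go. In the last side picture the knob lines up with 1.571 rad to about 0.02 rad.
- **Clamp angle:** the hand's own position gave 1.595–1.635 rad at the stop, higher than the picture; I put that down to the grip and arm yielding while pushing.
- **Pin contact:** when I first opened the gripper, a finger pressed sideways on the protruding pin with about 8 N. I closed it slightly and lifted clear, and the plate stayed put.
- **Bystanders:** the cup and screwdriver show where they were in the last top picture. The arm hid the steel block there, but the side picture shows it still in place.

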